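# Change the job in the firebrick brazing nest

### The arm

A 6-joint arm with a two-finger parallel gripper is mounted at the origin on a cart in front of the work surface, level with it; the furniture and walls round the work are solid. World frame = base frame: x ahead of the robot, y to its left, z up, the work surface at z = 0. Lengths are in m, angles in rad, forces in N, time in s.
With the tool pointing down it reaches from about 0.25 to 0.725 m from the base axis. Payload 4 kg.
Tool frame: the origin (TCP) lies midway between the tips of the shut fingers; the grasp point (between the pads) lies grip_point_offset behind it (grip_point_offset is the distance from the TCP to the grasp point, in m); z points along the fingers, y is the line along which they close (so a half turn about z gives the same grasp; the last joint's range is limited). The gripper opens to 85 mm and grips with 20 to 120 N. Pads are 22 mm wide; open, the fingers measure 114 mm over their backs; the gripper's body (76 mm by 85 mm) begins 54 mm behind the grasp point. The pads swing forward as they close: fully open they stand 13 mm farther back than shut.
Start: joints at [-1.327, 0.241, 0.005, 1.335, 0, 1.571], TCP at [0.121, -0.485, 0.231] pointing down, gripper open.
Joint ranges: [-2.72, 2.72], [-1.05, 1.87], [-1.09, 1.28], [-1.99, 2.15], [-1.42, 1.44], [-3.14, 3.14]. Speed limits (rad/s): [2.79, 2.79, 3.14, 3.14, 3.14, 3.14].

### API

Orientations are given as a unit quaternion [x, y, z, w].
In Python, from workcell import * gives the robot as it stands. The module is installed in compiled form; this text tells all that it offers.
- The arm moves only by the tool arm_command, never from a script. Its arguments are lists of equal length, an entry for each row: "slide": the shift along the tool's x, y, z in cm, a list of three; "spin": the turn about the tool's z in degrees. A call has exactly 5 rows; each row is the pose to reach, as a shift and turn from the pose commanded when the call began, along the tool's axes at that moment; what a row does not reach only later rows make up. A row lasts 1/8 s, in which the tool goes at most 62.5 mm and 10.7 degrees, less where a joint would pass 70% of its speed; a pose out of reach is approached as far as the arm can. A call with a gripper value outside its range is refused whole. "jaw" is the finger opening in cm, from 0 to 8.54, set as the call begins (left out, the last holds). The fingers move at their own pace and stop on an object; the grip force is fixed at half the most. Time passes only in rows, so rows that repeat a pose let the fingers close, or fill a call up. It gives the time, the measured TCP pose, the force, the opening and the grip force at its end, in the units of the state.
- get_obs(): the state, without advancing time (a new reading comes with each control period).
- camera(name): name is "side" or "top"; returns a dict with "pixels" (400x640x3 uint8, red, green, blue), "range_z" (400x640 float32, m along the optical axis (not along the pixel's ray), 0 where there is no reading), "intrinsics" (3x3 intrinsics, pixels), "rvec" (rotation vector, rad) and "tvec" (3), from world to camera coordinates, as OpenCV has them. Camera axes: x right, y down, z forward; pixel columns grow to the right and rows downward; lengths in m; the calibration is good to about 2 mm. A picture is of the moment at which its call begins.
- job_done(): hands the job in; it is judged then, once.
Trained networks look in a picture, given as the dict that the camera call returned (one of the last four; its "shot" number tells which), for a name from the list of things; names that differ only in an ending like _2 or _b are one class to them, and where a whole thing is asked for, a point or a joint stands for the part that bears it (a point fixed in the world has none). Each returns a list of dicts, best first, with "confidence" (0 to 1); they miss things now and then, are a little off and sometimes report something else, mostly with a low value. They report only what shows in the picture. A call takes as long as a camera call. They do not tell look-alikes from the thing itself.
- recognise(picture, thing): "centre" ([column, row] in pixels, amid what is visible of it).
- landmark_of(picture, thing): "centre" ([column, row] in pixels: a listed point, or the origin of a listed thing).
The state is a dict: "clock": time; "joint_pos": joint angles; "joint_vel": joint speeds; "tau": joint torques, N m; "eef_pos": TCP position; "tool_rot": TCP orientation; "ft_force": force on the tool from outside, world axes, zero at the start; "ft_torque": the same for the moment, N m; "grip_width": finger opening in m; "grasp_force": force on a finger pad.
Only numpy, scipy, OpenCV 4.12 (cv2) and the standard library are available. Lean on these libraries where they do the work, as an engineer would, in place of code of your own. Each camera call takes 0.05 s, during which the arm holds its last target. There are 200 camera calls.

### The job

The copper tube in the firebrick nest is done and the steel block goes in next. Lift off the long bridge brick, take away the short front brick, set both aside on the bare hearth clear of the nest and the rack, and lay the tube lengthwise between the rails of the cooling rack; then put the steel block lengthwise on the nest's pale bed strip, fill the rest of the strip beside it with the grey broken brick piece so that the block cannot shift, and close the nest again with the front brick and the bridge brick, placed just as they stood.

Things in the scene. Friction and masses are not known exactly. Their poses are not given: they have to be found in the camera images.
- nest: Fixed dark steel pan, 206x248, floor 4 high, lips 22, with pale firebricks: back wall x 45 to 95, cheeks y 60 to 110 and -110 to -60 (x -30 to 45), tops 66 above the hearth (mm). Origin: hearth, under pan centre; +x to the back, open front -x. Bed: pale strip between the cheeks, 44 (x) x 116 (y), centre x -4 y 0, top at 14. At the start tube, front brick and bridge brick stand at home within 6 mm.
- bridge_brick: The long pale firebrick, loose, 55 (x) x 200 (y) x 55 (z) mm, 0.34 kg. Origin: centre of its underside, y along its length. Grasp across the 55 mm. Home: on top of back wall and front brick, 66 mm above the hearth, its length along the nest's x axis, centred on the nest's origin (x = 0, y = 0).
- front_brick: The short pale firebrick standing loose at the nest's mouth, 50 (x) x 75 (y) x 62 (z) mm, 0.13 kg. Origin: centre of its underside. Grasp across the 50 mm, near the top: the tube 12 mm behind it reaches 46 mm above the hearth. Home: on the pan floor (4 mm up), centre at x = -57 mm, y = 0 in the nest's frame, its 75 mm side along the nest's y.
- copper_tube: The copper-coloured tube, the finished piece, 32 mm across and 90 mm long (y), 0.11 kg. Origin: midway along it, at its underside. It does not roll. At the start it lies on the bed strip along the nest's y axis, partly under the bridge brick.
- cooling_rack: Fixed cooling rack of bright round bars, 100 (x) x 140 (y) mm; the grid that carries the work is 24 mm above the hearth. Two rails run along y at x = -50 and +50, rising to 31 mm above the hearth, 94 mm clear between them. Origin: on the hearth under its centre, z up.
- steel_block: The bright ground steel block, the next piece, 32 (x) x 50 (y) x 25 (z) mm, 0.31 kg. Origin: centre of its underside, y along its length.
- brick_piece: The grey broken piece of firebrick that lies loose near the front of the hearth, about 34 (x) x 47 (y) x 27 (z) mm, 0.04 kg, with a nearly flat underside and sloping sides. Origin: centre of its underside, y along its length. Block and piece together fill the 120 mm between the cheeks up to some 20 mm.
Things that resemble listed ones, but are neither listed nor needed, are in the scene too. Leave any yellow look-alike of the brick_piece alone.

How it is judged:
By the outcome, as a careful person would: the job done as asked, in the order asked, and still so for the second after the job is handed in, with the robot touching nothing.
It also fails if it takes over 134 s, if anything falls off the work surface, if the arm or the gripper's body presses on something with over 40 N, if the wrist force passes 120 N, or if a joint passes its speed limit or range.

## Working session

There is one attempt and no reset: what is moved stays moved. The work goes in short steps, Python scripts to look and compute and a tool call to move; the robot and the scene stay as the last step left them, time stands still between calls to the robot, and variables do not carry over. Pictures are saved under pics/ and viewed, at most 16 in all, crops included, and the job is handed in when it is done.

Besides the shell and the picture viewer there is one more tool, called after "Emit:" by a JSON object that holds its "api" and its "payload", one argument or row to a line. arm_command: Moves the arm, as the interface text tells. Its arguments: {"type":"object","properties":{"slide":{"type":"array","items":{"type":"array","items":{"type":"number"}}},"spin":{"type":"array","items":{"type":"number"}},"jaw":{"type":"number"}},"required":["slide","spin"]}

```bash
mkdir -p pics; cat > h.py <<'E'
from workcell import *
import numpy as np, cv2
from scipy.spatial.transform import Rotation as R
def cloud(p):
    K=p["intrinsics"];z=p["range_z"];v,u=np.mgrid[0:400,0:640]
    c=np.stack([(u-K[0,2])*z/K[0,0],(v-K[1,2])*z/K[1,1],z],-1)
    M=cv2.Rodrigues(np.array(p["rvec"],float))[0]
    w=(c-np.array(p["tvec"]).ravel())@M
    w[z==0]=np.nan
    return w
def save(p,n,crop=None,f=1):
    im=cv2.cvtColor(p["pixels"],cv2.COLOR_RGB2BGR)
    if crop: a,b,c,d=crop; im=im[b:d,a:c]
    cv2.imwrite("pics/"+n,cv2.resize(im,None,fx=f,fy=f))
def st():
    o=get_obs();print(o["clock"],np.round(o["eef_pos"],4),np.round(R.from_quat(o["tool_rot"]).as_matrix(),3).tolist(),np.round(o["ft_force"],1),o["grip_width"],o["grasp_force"])
E
python3 - <<'E'
from h import *
import workcell
st()
try: print(grip_point_offset)
except Exception as e: print(e)
for n in("top","side"):
    p=camera(n);save(p,n+"0.png");w=cloud(p)
    np.savez(n+"0.npz",w=w,px=p["pixels"],K=p["intrinsics"],rv=p["rvec"],tv=p["tvec"])
    for t in "nest bridge_brick front_brick copper_tube cooling_rack steel_block brick_piece".split():
        for k,f in(("R",recognise),("L",landmark_of)):
            for d in f(p,t)[:3]:
                c=d["centre"];print(n,t,k,round(d["confidence"],2),np.round(c),np.round(w[int(c[1]),int(c[0])],3))
E
```

```text
0.0 [ 0.1206 -0.4846  0.2304] [[0.97, 0.241, -0.0], [0.241, -0.97, 0.002], [0.0, -0.002, -1.0]] [0.4 0.  0.5] 0.08547849347701109 0.0
0.0187
top nest R 0.95 [264. 188.] [0.5   0.071 0.039]
top nest L 0.76 [247. 191.] [0.487 0.094 0.116]
top bridge_brick R 0.92 [236. 182.] [0.504 0.114 0.125]
top bridge_brick R 0.21 [361. 214.] [ 0.448 -0.137  0.021]
top bridge_brick L 0.82 [241. 186.] [0.496 0.102 0.124]
top front_brick R 0.78 [253. 217.] [0.439 0.088 0.067]
top front_brick L 0.53 [243. 215.] [0.439 0.1   0.12 ]
top front_brick L 0.46 [433. 241.] [ 0.39  -0.287  0.025]
top front_brick L 0.29 [437. 166.] [ 0.553 -0.306  0.002]
top copper_tube R 0.46 [260. 191.] [0.493 0.078 0.044]
top copper_tube L 0.46 [248. 190.] [0.489 0.09  0.114]
top cooling_rack R 0.9 [446. 164.] [ 0.56  -0.327 -0.001]
top cooling_rack L 0.78 [438. 166.] [ 0.553 -0.309 -0.   ]
top steel_block R 0.6 [436. 238.] [ 0.394 -0.294  0.024]
top steel_block R 0.37 [263. 191.] [0.495 0.071 0.048]
top steel_block L 0.61 [433. 240.] [ 0.392 -0.289  0.027]
top brick_piece R 0.8 [387. 253.] [ 0.362 -0.189  0.027]
top brick_pi
[... 367 characters left out ...]
0.078]
side front_brick R 0.57 [334. 280.] [0.445 0.161 0.034]
side front_brick L 0.61 [335. 284.] [0.444 0.16  0.028]
side copper_tube R 0.64 [304. 266.] [0.494 0.129 0.044]
side copper_tube L 0.63 [304. 277.] [0.491 0.199 0.065]
side cooling_rack R 0.84 [281. 188.] [ 0.555 -0.325  0.018]
side cooling_rack L 0.78 [282. 198.] [ 0.548 -0.24   0.022]
side steel_block R 0.79 [347. 196.] [ 0.387 -0.261  0.016]
side steel_block L 0.83 [350. 200.] [ 0.376 -0.275 -0.001]
side brick_piece R 0.76 [359. 207.] [ 0.364 -0.181  0.015]
side brick_piece R 0.4 [323. 214.] [ 0.453 -0.134  0.021]
side brick_piece L 0.48 [323. 219.] [0.459 0.119 0.121]
side brick_piece L 0.43 [360. 212.] [ 0.362 -0.176  0.007]
```

View pics/top0.png

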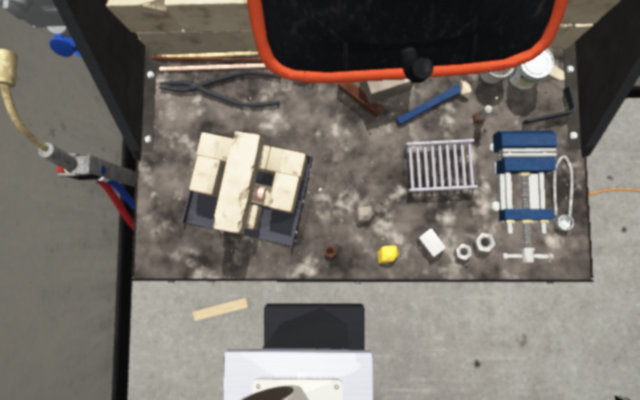

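View pics/side0.png

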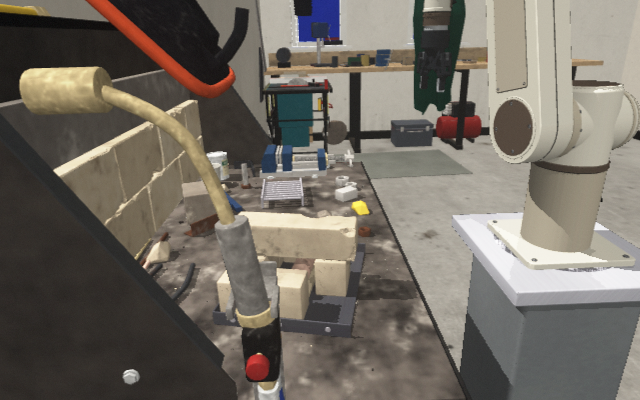

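The top view shows the nest at about (248,190) with the bridge over it and the rack at (442,165). The steel block is at (431,242), the grey piece at (365,213) and the yellow decoy at (387,254). A hood hangs over the back. Next I fit the poses from depth.

```bash
cat >> h.py <<'E'
def rect(w,m,name=""):
    m=m.astype(np.uint8);n,l,s,c=cv2.connectedComponentsWithStats(m)
    k=1+np.argmax(s[1:,4]);q=w[l==k]
    r=cv2.minAreaRect((q[:,:2]*1000).astype(np.float32))
    (cx,cy),(a,b),t=r
    if a>b: L,W,t=a,b,t
    else: L,W,t=b,a,t+90
    t=(t+90)%180-90
    print(name,"centre",round(cx,1),round(cy,1),"long",round(L,1),"short",round(W,1),"long-axis deg",round(t,1),"z med",round(1000*np.median(q[:,2]),1),"max",round(1000*q[:,2].max(),1),"n",len(q))
    return r
def box(w,x0,x1,y0,y1,z0,z1):
    return (w[...,0]>x0)&(w[...,0]<x1)&(w[...,1]>y0)&(w[...,1]<y1)&(w[...,2]>z0)&(w[...,2]<z1)
E
python3 - <<'E'
from h import *
for n in("top","side"):
    w=np.load(n+"0.npz")["w"]
    print(n,"floor",np.nanmedian(w[box(w,.3,.5,-.15,-.05,-.02,.012)][:,2]) )
    rect(w,box(w,.35,.65,-.05,.25,.105,.14),"bridge")
    rect(w,box(w,.37,.42,-.33,-.25,.017,.04),"steel")
    rect(w,box(w,.42,.48,-.18,-.1,.008,.04),"piece")
    rect(w,box(w,.45,.65,-.42,-.22,.014,.05),"rack")
    rect(w,box(w,.3,.7,-.08,.3,.058,.075),"cheeks")
    rect(w,box(w,.3,.7,-.1,.35,.008,.14),"nestall")
w=np.load("top0.npz")["w"]
# rows of heights above workspace
m=np.isfinite(w[...,2])&(w[...,2]>.15)&(w[...,1]>-.45)&(w[...,1]<.35)&(w[...,0]>.2)
q=w[m];print("tall obstacles",q.min(0),q.max(0),len(q)); 
w=np.load("side0.npz")["w"]
q=w[box(w,.2,.9,-.4,.3,.15,1.0)];print(q.min(0),q.max(0))
d=np.load("top0.npz");im=cv2.cvtColor(d["px"],cv2.COLOR_RGB2BGR)[120:270,170:490];cv2.imwrite("pics/topc.png",cv2.resize(im,None,fx=2.5,fy=2.5,interpolation=cv2.INTER_CUBIC))
E
```

```text
top floor 0.0004494648021459201
bridge centre 505.0 113.4 long 199.5 short 55.8 long-axis deg -11.3 z med 121.0 max 126.5 n 2836
steel centre 385.9 -287.2 long 49.8 short 32.5 long-axis deg 35.7 z med 25.2 max 30.7 n 324
piece centre 448.0 -144.1 long 42.4 short 33.0 long-axis deg -73.7 z med 20.5 max 29.8 n 263
rack centre 551.4 -309.1 long 144.7 short 106.4 long-axis deg -87.1 z med 24.5 max 36.4 n 1567
cheeks centre 519.7 39.0 long 126.0 short 91.7 long-axis deg -13.4 z med 66.3 max 75.0 n 1901
nestall centre 502.1 110.0 long 250.5 short 203.9 long-axis deg 77.8 z med 67.6 max 126.5 n 8089
side floor -0.00034454909666984984
bridge centre 505.0 117.6 long 199.6 short 56.3 long-axis deg -12.3 z med 120.0 max 121.9 n 2374
steel centre 386.6 -283.6 long 49.7 short 35.7 long-axis deg 37.3 z med 23.6 max 26.0 n 113
piece centre 450.0 -140.6 long 36.4 short 27.9 long-axis deg -9.5 z med 20.1 max 25.9 n 88
rack centre 550.2 -307.2 long 148.3 short 105.5 long-axis deg -87.6 z med 21.6 max 31.5 n 786
cheeks centre 490.1 142.2 long 159.1 short 29.8 long-axis deg -7.5 z med 68.5 max 75.0 n 699
nestall centre 490.8 68.0 long 345.0 short 204.9 long-axis deg 76.9 z med 73.3 max 121.9 n 8468
tall obstacles [ 0.58798226 -0.41906306  0.15001736] [0.8308854  0.34999315 0.46299111] 26786
[ 0.59017191 -0.39996891  0.15004353] [0.89996627 0.22276013 0.47018862]
```

View pics/topc.png

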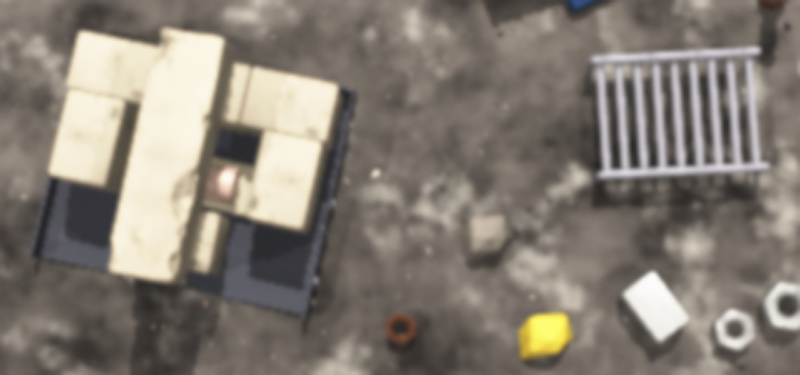

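```bash
python3 - <<'E'
from h import *
for n in("top","side"):
    w=np.load(n+"0.npz")["w"]
    for z in np.arange(.1,.6,.05):
        q=w[box(w,.3,.9,-.36,.22,z,z+.05)]
        q=q[q[:,2]>.13]
        if len(q):print(n,round(z,2),"x min %.3f"%np.percentile(q[:,0],1),np.round(q[:,1].min(),2),np.round(q[:,1].max(),2),len(q))
w=np.load("top0.npz")["w"]
for y in(.17,-.09,-.19,0.0):
    q=w[(abs(w[...,1]-y)<.015)&(abs(w[...,2])<.006)];print(y,q[:,0].min(),q[:,0].max())
    q=w[(abs(w[...,1]-y)<.03)&(w[...,2]>.01)&(w[...,0]>.3)];print("   first high x",np.sort(q[:,0])[:3],q[q[:,0]>.6][:,0].min() if (q[:,0]>.6).any() else None)
# tool-frame shifts
def go(x,y,z):
    o=get_obs();M=R.from_quat(o["tool_rot"]).as_matrix();print(np.round(100*M.T@(np.array([x,y,z])-o["eef_pos"]),2),"phi",np.degrees(np.arctan2(M[1,0],M[0,0])))
go(.505,.114,.20)
E
```

```text
top 0.1 x min 0.814 0.09 0.22 317
top 0.15 x min 0.814 0.08 0.22 907
top 0.2 x min 0.814 0.08 0.22 828
top 0.25 x min 0.641 -0.29 -0.16 2
top 0.3 x min 0.637 -0.36 0.04 5388
top 0.35 x min 0.637 -0.36 0.04 6782
top 0.4 x min 0.596 -0.36 0.04 7437
top 0.45 x min 0.590 -0.25 -0.09 1118
side 0.1 x min 0.815 -0.36 0.12 932
side 0.15 x min 0.815 -0.33 0.16 2642
side 0.2 x min 0.816 -0.36 0.18 3685
side 0.25 x min 0.837 -0.36 0.21 3331
side 0.3 x min 0.638 -0.36 0.22 3717
side 0.35 x min 0.617 -0.36 0.16 6788
side 0.4 x min 0.597 -0.28 0.16 6322
side 0.45 x min 0.608 -0.23 0.05 562
0.17 0.05051776883444823 0.8190553340997391
   first high x [0.40954422 0.409627   0.40972457] 0.6000840301117422
-0.09 0.05311717857369394 0.7465895492646071
   first high x [0.35335663 0.35543181 0.35544735] 0.635936797546993
-0.19 0.30138388765991625 0.7108814460366589
   first high x [0.34279788 0.34494635 0.34497099] 0.6000222941340465
0.0 0.09413710363460402 0.7526727730458839
   first high x [0.37683326 0.37684466 0.37896472] 0.6381328831571654
[ 51.76 -48.87   3.13] phi 13.969121643171349
```

Emit:
{"api": "arm_command", "payload": {
  "slide": [
    [4.5,-4.2,0],
    [9,-8.5,0],
    [13.5,-12.7,0],
    [18,-17,0],
    [22.5,-21.2,0]
  ],
  "spin": [5,10,15,20,26],
  "jaw": 8.54
}}

```text
clock: 2.12
eef_pos: [0.2886, -0.2236, 0.2316]
tool_rot: [0.994, -0.107, 0.001, 0.0]
ft_force: [1.1, 0.0, -0.2]
grip_width: 0.0853
grasp_force: 0.0
```

```bash
cat >> h.py <<'E'
def go(x,y,z,phi=None):
    "shift in cm and spin from the measured pose to TCP target (m), tool-x heading phi (deg)"
    o=get_obs();M=R.from_quat(o["tool_rot"]).as_matrix();h=np.degrees(np.arctan2(M[1,0],M[0,0]))
    print(np.round(o["clock"],2),np.round(o["eef_pos"],4),"phi",round(h,1),"shift",np.round(100*M.T@(np.array([x,y,z])-o["eef_pos"]),2),"spin",None if phi is None else round((h-phi+90)%180-90,1),"tilt",np.round(M[2],3))
E
python3 -c "
from h import *
go(.505,.114,.2,-12)"
```

```text
2.12 [ 0.2886 -0.2236  0.2316] phi -12.3 shift [ 13.97 -37.59   3.16] spin -0.3 tilt [ 0.001  0.    -1.   ]
```

Emit:
{"api": "arm_command", "payload": {
  "slide": [
    [2,-5.4,0],
    [4,-10.8,0],
    [6,-16.2,0],
    [8,-21.6,0],
    [10,-27,0]
  ],
  "spin": [0,0,0,0,0]
}}

```text
clock: 2.75
eef_pos: [0.4248, -0.0524, 0.2314]
tool_rot: [0.997, -0.075, 0.001, -0.019]
ft_force: [0.2, -0.6, -0.5]
grip_width: 0.0856
grasp_force: 0.0
```

Emit:
{"api": "arm_command", "payload": {
  "slide": [
    [2,-5.4,0],
    [4,-10.6,0],
    [4,-10.6,3],
    [4,-10.6,3],
    [4,-10.6,3]
  ],
  "spin": [0,0,0,0,0]
}}

```text
clock: 3.38
eef_pos: [0.4747, -0.011, 0.2053]
tool_rot: [0.998, -0.038, -0.0, -0.042]
ft_force: [-0.2, 0.9, 0.1]
grip_width: 0.0853
grasp_force: 0.0
```

```bash
python3 -c "
from h import *
go(.505,.115,.078,-12)
p=camera('top');w=cloud(p);rect(w,box(w,.35,.65,-.05,.25,.105,.14),'bridge')
p=camera('side');save(p,'s1.png',(180,150,420,350),2.5)"
```

```text
3.38 [ 0.4747 -0.011   0.2053] phi -4.4 shift [  2.11 -11.68  13.76] spin 7.6 tilt [-0.004 -0.084 -0.996]
bridge centre 443.9 151.9 long 13.9 short 4.1 long-axis deg -10.4 z med 120.1 max 123.0 n 10
```

View pics/s1.png

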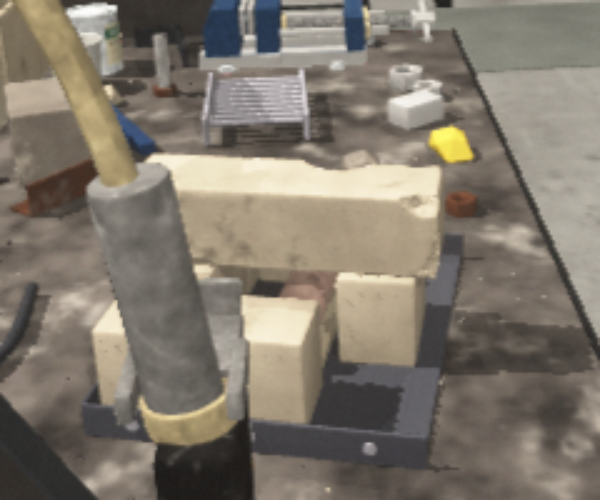

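```bash
python3 -c "
from h import *
o=get_obs();print(np.round(o['joint_pos'],3),np.round(o['joint_vel'],2),np.round(o['tau'],1),o['ft_force'])
p=camera('side');save(p,'s2.png')
"
```

```text
[-0.077  0.206 -0.109  1.258  0.084  3.141] [ 0.   -0.01  0.   -0.    0.    0.  ] [  0.1 -34.5  24.5   0.    0.3   0. ] [ 0.40196182 -0.26189567 -0.14459789]
```

View pics/s2.png

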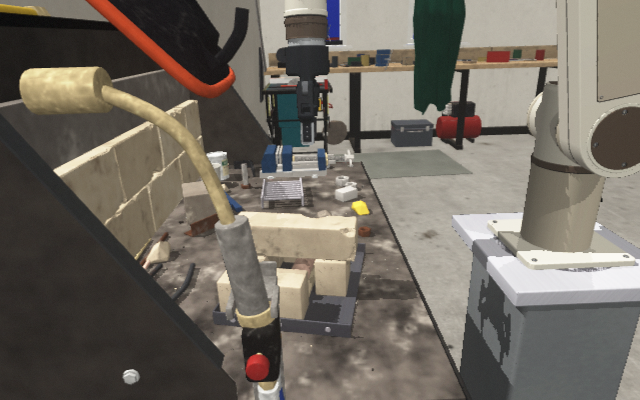

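The arm tilted because joint 6 hit its limit, so I'll use the half-turned grasp.

Emit:
{"api": "arm_command", "payload": {
  "slide": [
    [0,0,0],
    [0,0,0],
    [0,0,0],
    [0,0,0],
    [0,0,0]
  ],
  "spin": [-10,-20,-30,-40,-50]
}}

```text
clock: 4.15
eef_pos: [0.4753, -0.0109, 0.2064]
tool_rot: [0.92, 0.39, 0.019, -0.038]
ft_force: [-0.2, 0.0, -0.1]
grip_width: 0.0858
grasp_force: 0.0
```

Emit:
{"api": "arm_command", "payload": {
  "slide": [
    [0,0,0],
    [0,0,0],
    [0,0,0],
    [0,0,0],
    [0,0,0]
  ],
  "spin": [-10,-20,-30,-40,-50]
}}

```text
clock: 4.78
eef_pos: [0.4753, -0.0109, 0.2064]
tool_rot: [0.669, 0.742, 0.033, -0.026]
ft_force: [0.1, -0.2, -0.7]
grip_width: 0.0854
grasp_force: 0.0
```

Emit:
{"api": "arm_command", "payload": {
  "slide": [
    [0,0,0],
    [0,0,0],
    [0,0,0],
    [0,0,0],
    [0,0,0]
  ],
  "spin": [-10,-20,-30,-40,-50]
}}

```text
clock: 5.4
eef_pos: [0.4753, -0.0109, 0.2064]
tool_rot: [0.292, 0.955, 0.041, -0.01]
ft_force: [-0.3, -0.6, -0.2]
grip_width: 0.0855
grasp_force: 0.0
```

```bash
python3 -c "
from h import *
go(.505,.115,.2,168)
go(.505,.115,.078,168);print(get_obs()['joint_pos'])"
```

```text
5.4 [ 0.4753 -0.0109  0.2064] phi 146.1 shift [ 4.54 12.01  1.72] spin -21.9 tilt [ 0.043  0.073 -0.996]
5.4 [ 0.4753 -0.0109  0.2064] phi 146.1 shift [ 4.01 11.12 13.87] spin -21.9 tilt [ 0.043  0.073 -0.996]
[-0.07689738  0.20526637 -0.10906611  1.25765484  0.08451637  0.51686684]
```

Emit:
{"api": "arm_command", "payload": {
  "slide": [
    [0,0,0],
    [0,0,0],
    [0,0,0],
    [0,0,0],
    [0,0,0]
  ],
  "spin": [-10.5,-21,-31.5,-42,-52]
}}

```text
clock: 6.02
eef_pos: [0.4753, -0.0109, 0.2064]
tool_rot: [-0.156, 0.987, 0.041, 0.009]
ft_force: [0.4, 0.4, -0.1]
grip_width: 0.0852
grasp_force: 0.0
```

Emit:
{"api": "arm_command", "payload": {
  "slide": [
    [0,0,0],
    [0,0,0],
    [0,0,0],
    [0,0,0],
    [0,0,0]
  ],
  "spin": [-10.5,-21,-31.5,-42,-52]
}}

```text
clock: 6.65
eef_pos: [0.4753, -0.0109, 0.2064]
tool_rot: [-0.573, 0.819, 0.033, 0.026]
ft_force: [0.1, -0.4, -0.0]
grip_width: 0.0855
grasp_force: 0.0
```

Emit:
{"api": "arm_command", "payload": {
  "slide": [
    [0,0,0],
    [0,0,0],
    [0,0,0],
    [0,0,0],
    [0,0,0]
  ],
  "spin": [-10.5,-21,-31.5,-42,-52]
}}

```text
clock: 7.28
eef_pos: [0.4753, -0.0109, 0.2064]
tool_rot: [0.874, -0.485, -0.018, -0.038]
ft_force: [-0.4, -0.2, -0.2]
grip_width: 0.0852
grasp_force: 0.0
```

Emit:
{"api": "arm_command", "payload": {
  "slide": [
    [0,0,0],
    [0,0,0],
    [0,0,0],
    [0,0,0],
    [0,0,0]
  ],
  "spin": [-10.5,-21,-31.5,-42,-52]
}}

```text
clock: 7.9
eef_pos: [0.4753, -0.0109, 0.2064]
tool_rot: [0.998, -0.052, 0.0, -0.042]
ft_force: [1.1, 0.6, -0.2]
grip_width: 0.0853
grasp_force: 0.0
```

```bash
python3 -c "
from h import *
go(.475,-.05,.206);print(get_obs()['joint_pos'])"
```

```text
7.9 [ 0.4753 -0.0109  0.2064] phi -6.0 shift [ 0.38  3.88 -0.29] spin None tilt [-0.004 -0.084 -0.996]
[-0.07688389  0.20524943 -0.10908487  1.25766977  0.08448582 -3.11340955]
```

Emit:
{"api": "arm_command", "payload": {
  "slide": [
    [0,1,0],
    [0,2,0],
    [0,3,0],
    [0,4,0],
    [0,5,0]
  ],
  "spin": [-2,-2,-2,-2,-2]
}}

```text
clock: 8.52
eef_pos: [0.4726, -0.0336, 0.2011]
tool_rot: [0.998, -0.056, 0.0, -0.031]
ft_force: [-0.4, -0.1, -0.3]
grip_width: 0.0854
grasp_force: 0.0
```

```bash
python3 -c "
from h import *
go(.475,-.05,.206);print(get_obs()['joint_pos'])"
```

```text
8.52 [ 0.4726 -0.0336  0.2011] phi -6.4 shift [ 0.42  1.56 -0.59] spin None tilt [-0.003 -0.062 -0.998]
[-0.11112233  0.20708644 -0.1196427   1.24727229  0.06254252 -3.14026873]
```

Works: the tilt fell from 0.084 to 0.062. Continuing.

Emit:
{"api": "arm_command", "payload": {
  "slide": [
    [0,1.5,-0.3],
    [0,3,-0.3],
    [0,4.5,-0.3],
    [0,6,-0.3],
    [0,7.5,-0.3]
  ],
  "spin": [0,0,0,0,0]
}}

```text
clock: 9.15
eef_pos: [0.4708, -0.069, 0.1994]
tool_rot: [0.996, -0.083, -0.001, -0.015]
ft_force: [0.1, 0.2, 0.5]
grip_width: 0.0857
grasp_force: 0.0
```

```bash
python3 -c "
from h import *
go(.475,-.05,.206);print(get_obs()['joint_pos'])"
```

```text
9.15 [ 0.4708 -0.069   0.1994] phi -9.5 shift [ 0.1  -1.96 -0.6 ] spin None tilt [-0.004 -0.03  -1.   ]
[-0.16488209  0.21307216 -0.11542371  1.24629789  0.03027207 -3.1405706 ]
```

Emit:
{"api": "arm_command", "payload": {
  "slide": [
    [0,1.4,0],
    [0,2.8,0],
    [0,4.2,0],
    [0,5.6,0],
    [0,7,0]
  ],
  "spin": [0,0,0,0,0]
}}

```text
clock: 9.78
eef_pos: [0.4672, -0.1018, 0.1973]
tool_rot: [0.994, -0.108, -0.002, -0.0]
ft_force: [-0.7, -0.4, 0.9]
grip_width: 0.0853
grasp_force: 0.0
```

```bash
python3 -c "
from h import *
go(.505,.115,.206,168);print(get_obs()['joint_pos'])"
```

```text
9.78 [ 0.4672 -0.1018  0.1973] phi -12.4 shift [ -0.95 -21.99  -0.86] spin -0.4 tilt [-0.005 -0.    -1.   ]
[-2.14801412e-01  2.19454561e-01 -1.12445722e-01  1.24357631e+00
  3.05907652e-04 -3.14059817e+00]
```

Emit:
{"api": "arm_command", "payload": {
  "slide": [
    [-0.2,-5,0],
    [-0.4,-10,0],
    [-0.6,-15,0],
    [-0.8,-20,0],
    [-0.9,-22,0]
  ],
  "spin": [0,0,0,0,0]
}}

```text
clock: 10.4
eef_pos: [0.5057, 0.1176, 0.1974]
tool_rot: [0.994, -0.106, -0.002, -0.001]
ft_force: [0.6, -0.3, 0.5]
grip_width: 0.0852
grasp_force: 0.0
```

```bash
python3 -c "
from h import *
go(.505,.115,.078,168);print(get_obs()['joint_pos'])"
```

```text
10.4 [0.5057 0.1176 0.1974] phi -12.2 shift [ 0.05  0.28 11.94] spin -0.2 tilt [-0.005 -0.001 -1.   ]
[ 2.27061177e-01  2.98271956e-01 -6.82940205e-03  1.26947772e+00
  2.59155170e-03 -2.70209560e+00]
```

Emit:
{"api": "arm_command", "payload": {
  "slide": [
    [0,0.2,4],
    [0,0.2,8],
    [0,0.2,11],
    [0,0.2,11.9],
    [0,0.2,11.9]
  ],
  "spin": [0,0,0,0,0]
}}

```text
clock: 11.02
eef_pos: [0.5044, 0.1132, 0.0785]
tool_rot: [0.994, -0.108, -0.003, -0.0]
ft_force: [-0.2, 1.2, -0.0]
grip_width: 0.0856
grasp_force: 0.0
```

Emit:
{"api": "arm_command", "payload": {
  "slide": [
    [0,0,0],
    [0,0,0],
    [0,0,0],
    [0,0,0],
    [0,0,0]
  ],
  "spin": [0,0,0,0,0],
  "jaw": 3
}}

```text
clock: 11.65
eef_pos: [0.5057, 0.1138, 0.0802]
tool_rot: [0.994, -0.107, -0.001, -0.001]
ft_force: [0.1, -1.5, 6.5]
grip_width: 0.0546
grasp_force: 65.2
```

Emit:
{"api": "arm_command", "payload": {
  "slide": [
    [0,0,-0.5],
    [0,0,-1.5],
    [0,0,-3],
    [0,0,-4.5],
    [0,0,-5]
  ],
  "spin": [0,0,0,0,0]
}}

```text
clock: 12.28
eef_pos: [0.5057, 0.1138, 0.1303]
tool_rot: [0.994, -0.107, -0.001, -0.001]
ft_force: [0.0, 0.1, -2.6]
grip_width: 0.0544
grasp_force: 64.4
```

```bash
python3 -c "
from h import *
go(.535,-.082,.13,168)
p=camera('side');w=cloud(p);np.savez('s3.npz',w=w);rect(w,box(w,.35,.65,-.05,.25,.15,.18),'bridge')
rect(w,box(w,.3,.7,.06,.25,.06,.072),'leftcheek')
p=camera('top');save(p,'t3.png',(120,100,520,300),2)"
```

```text
12.28 [0.5057 0.1138 0.1303] phi -12.3 shift [ 7.04 18.51 -0.02] spin -0.3 tilt [-0.002 -0.002 -1.   ]
bridge centre 506.0 125.5 long 202.2 short 90.7 long-axis deg -2.7 z med 167.0 max 180.0 n 2810
leftcheek centre 444.2 124.6 long 75.2 short 49.5 long-axis deg 79.2 z med 65.5 max 67.6 n 752
```

View pics/t3.png

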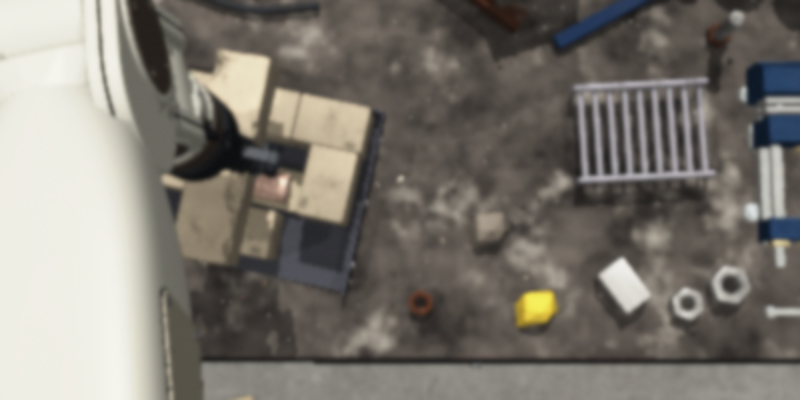

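Emit:
{"api": "arm_command", "payload": {
  "slide": [
    [1.5,3.5,0],
    [3,8,0],
    [4.5,12.5,0],
    [6,16.5,0],
    [7,18.5,0]
  ],
  "spin": [0,0,0,0,0]
}}

```text
clock: 13.0
eef_pos: [0.533, -0.0843, 0.1274]
tool_rot: [0.994, -0.109, -0.003, -0.0]
ft_force: [0.5, 1.2, -3.6]
grip_width: 0.0541
grasp_force: 64.8
```

Emit:
{"api": "arm_command", "payload": {
  "slide": [
    [0,0,3],
    [0,0,6],
    [0,0,9],
    [0,0,10.7],
    [0,0,11.4]
  ],
  "spin": [0,0,0,0,0]
}}

```text
clock: 13.62
eef_pos: [0.5308, -0.0815, 0.0141]
tool_rot: [0.994, -0.107, -0.005, -0.001]
ft_force: [-18.5, 1.3, 39.5]
grip_width: 0.0549
grasp_force: 68.8
```

```bash
python3 -c "
from h import *
go(.535,-.082,.0152,168);print(get_obs()['ft_force'],get_obs()['joint_pos'])"
```

```text
13.62 [ 0.5308 -0.0815  0.0141] phi -12.3 shift [ 0.42 -0.05 -0.11] spin -0.3 tilt [-0.009 -0.001 -1.   ]
[-18.51321124   1.30374611  39.52654211] [-1.53130697e-01  5.10875904e-01 -2.08884182e-01  8.60352448e-01
  1.21149471e-03 -3.07951344e+00]
```

Emit:
{"api": "arm_command", "payload": {
  "slide": [
    [0,0,-0.1],
    [0,0,-0.1],
    [0,0,-0.1],
    [0,0,-0.1],
    [0,0,-0.1]
  ],
  "spin": [0,0,0,0,0],
  "jaw": 6.8
}}

```text
clock: 14.25
eef_pos: [0.5331, -0.0819, 0.0151]
tool_rot: [0.994, -0.107, -0.002, -0.001]
ft_force: [0.2, 0.5, 0.6]
grip_width: 0.0684
grasp_force: 0.0
```

Emit:
{"api": "arm_command", "payload": {
  "slide": [
    [0,0,-3],
    [0,0,-8],
    [0,0,-13],
    [0,0,-16],
    [0,0,-16]
  ],
  "spin": [0,0,0,0,0]
}}

```text
clock: 14.88
eef_pos: [0.5357, -0.0825, 0.178]
tool_rot: [0.994, -0.107, 0.001, -0.0]
ft_force: [-0.7, 0.4, 0.3]
grip_width: 0.0682
grasp_force: 0.0
```

```bash
python3 -c "
from h import *
go(.45,.12,.17,78)
p=camera('side');w=cloud(p);np.savez('s4.npz',w=w,px=p['pixels']);rect(w,box(w,.3,.7,-.2,0,.045,.06),'bridge')
rect(w,box(w,.4,.47,.06,.25,.058,.072),'front')
rect(w,box(w,.3,.7,-.08,.3,.058,.075),'all')
rect(w,box(w,.3,.7,-.08,.3,.015,.058),'mid')
p=camera('top');w=cloud(p);np.savez('t4.npz',w=w,px=p['pixels']);rect(w,box(w,.3,.7,-.2,-.04,.045,.06),'bridge')
rect(w,box(w,.4,.47,.06,.25,.058,.072),'front')
rect(w,box(w,.3,.7,-.08,.3,.058,.075),'all')
save(p,'t4.png',(150,100,470,300),2.5)"
```

```text
14.88 [ 0.5357 -0.0825  0.178 ] phi -12.3 shift [-12.7  -17.95   0.8 ] spin 89.7 tilt [ 0.002 -0.001 -1.   ]
bridge centre 529.9 -78.5 long 198.9 short 58.9 long-axis deg -11.2 z med 53.8 max 56.0 n 1214
front centre 444.0 123.9 long 76.5 short 49.7 long-axis deg 79.1 z med 65.5 max 67.6 n 765
all centre 527.3 75.0 long 157.3 short 124.8 long-axis deg 75.8 z med 65.3 max 67.3 n 1489
mid centre 522.5 88.0 long 336.0 short 186.2 long-axis deg -90.0 z med 43.5 max 58.0 n 3477Traceback (most recent call last):
  File "<string>", line 8, in <module>
    p=camera('top');w=cloud(p);np.savez('t4.npz',w=w,px=p['pixels']);rect(w,box(w,.3,.7,-.2,-.04,.045,.06),'bridge')
                                                                     ~~~~^^^^^^^^^^^^^^^^^^^^^^^^^^^^^^^^^^^^^^^^^^^
  File "h.py", line 19, in rect
    k=1+np.argmax(s[1:,4]);q=w[l==k]
        ~~~~~~~~~^^^^^^^^^
    return _wrapfunc(a, 'argmax', axis=axis, out=out, **kwds)
    return bound(*args, **kwds)
ValueError: attempt to get argmax of an empty sequence
```

Emit:
{"api": "arm_command", "payload": {
  "slide": [
    [-2.7,-3.6,0],
    [-5.3,-7.2,0],
    [-8,-10.8,0],
    [-10.6,-14.4,0],
    [-13.3,-17.9,0]
  ],
  "spin": [10,20,30,40,50]
}}

```text
clock: 15.6
eef_pos: [0.44, 0.122, 0.1737]
tool_rot: [0.854, -0.52, -0.004, 0.002]
ft_force: [0.6, 0.8, 0.0]
grip_width: 0.068
grasp_force: 0.0
```

Emit:
{"api": "arm_command", "payload": {
  "slide": [
    [0,0,0],
    [0,0,0],
    [0,0,0],
    [0,0,0],
    [0,0,0]
  ],
  "spin": [10,20,30,39.2,39.2],
  "jaw": 6.2
}}

```text
clock: 16.23
eef_pos: [0.4408, 0.1208, 0.174]
tool_rot: [-0.633, 0.774, 0.003, -0.003]
ft_force: [0.3, 0.0, -0.4]
grip_width: 0.0617
grasp_force: 0.0
```

```bash
python3 -c "
from h import *
go(.444,.1205,.046,-101.5);print(get_obs()['joint_pos'],get_obs()['grip_width'])"
```

```text
16.23 [0.4408 0.1208 0.174 ] phi -101.4 shift [-0.04 -0.43 12.79] spin 0.1 tilt [ 0.001  0.008 -1.   ]
[ 0.26567166  0.19737337 -0.2040459   1.1770408   0.00282102 -1.10591081] 0.06165667798226148
```

Emit:
{"api": "arm_command", "payload": {
  "slide": [
    [0,-0.4,3],
    [0,-0.4,7],
    [0,-0.4,10],
    [0,-0.4,12],
    [0,-0.4,12.8]
  ],
  "spin": [0,0,0,0,0]
}}

```text
clock: 16.85
eef_pos: [0.4435, 0.12, 0.0457]
tool_rot: [-0.633, 0.774, 0.003, -0.003]
ft_force: [-0.2, -0.2, -0.5]
grip_width: 0.0622
grasp_force: 0.0
```

Emit:
{"api": "arm_command", "payload": {
  "slide": [
    [0,0,0],
    [0,0,0],
    [0,0,0],
    [0,0,0],
    [0,0,0]
  ],
  "spin": [0,0,0,0,0],
  "jaw": 3
}}

```text
clock: 17.48
eef_pos: [0.4455, 0.1206, 0.048]
tool_rot: [-0.633, 0.775, 0.002, -0.001]
ft_force: [1.3, -0.5, -0.5]
grip_width: 0.0483
grasp_force: 61.9
```

```bash
python3 -c "
from h import *
go(.345,.17,.14,-101.5);print(get_obs()['joint_pos'],get_obs()['grip_width'],get_obs()['ft_force'])"
```

```text
17.48 [0.4455 0.1206 0.048 ] phi -101.5 shift [-2.84 10.87 -9.15] spin -0.0 tilt [-0.001  0.004 -1.   ]
[ 0.26248466  0.33920793 -0.38383128  0.8511475   0.00279074 -1.10715776] 0.04830220811695272 [ 1.26159999 -0.50019033 -0.51570103]
```

Emit:
{"api": "arm_command", "payload": {
  "slide": [
    [0,0,-2],
    [0,0,-5],
    [0,0,-8],
    [-0.5,2,-9],
    [-1,5,-9]
  ],
  "spin": [0,0,0,0,0]
}}

```text
clock: 18.1
eef_pos: [0.3998, 0.1407, 0.1393]
tool_rot: [-0.632, 0.775, 0.002, 0.0]
ft_force: [0.2, 0.5, -1.9]
grip_width: 0.0485
grasp_force: 62.4
```

Emit:
{"api": "arm_command", "payload": {
  "slide": [
    [-0.9,3,0],
    [-1.8,5.9,0],
    [-1.8,5.9,4],
    [-1.8,5.9,7],
    [-1.8,5.9,8.5]
  ],
  "spin": [0,0,0,0,0]
}}

```text
clock: 18.73
eef_pos: [0.343, 0.1693, 0.052]
tool_rot: [-0.633, 0.774, 0.002, -0.002]
ft_force: [0.7, 0.6, -1.5]
grip_width: 0.0488
grasp_force: 62.3
```

```bash
python3 -c "
from h import *
go(.345,.17,.045,-101.5);print(get_obs()['grip_width'],get_obs()['ft_force'])
p=camera('top');w=cloud(p);np.savez('t4.npz',w=w,px=p['pixels']);rect(w,box(w,.3,.7,-.2,-.04,.045,.06),'bridge')
for r in ((.3,.7,-.08,.3,.058,.075),(.3,.7,-.08,.09,.058,.075)): rect(w,box(w,*r),'all')
save(p,'t4.png',(150,100,470,300),2.5)"
```

```text
18.73 [0.343  0.1693 0.052 ] phi -101.5 shift [-0.11 -0.19  0.7 ] spin -0.0 tilt [ 0.001  0.006 -1.   ]
0.04877971231542114 [ 0.71644276  0.57334339 -1.54408894]
bridge centre 530.6 -81.4 long 199.6 short 55.0 long-axis deg -11.6 z med 55.1 max 60.0 n 2369
all centre 533.5 104.3 long 226.5 short 125.3 long-axis deg 77.7 z med 66.3 max 72.3 n 4216
all centre 521.0 47.6 long 125.0 short 110.4 long-axis deg -12.3 z med 66.4 max 72.3 n 2059
```

View pics/t4.png

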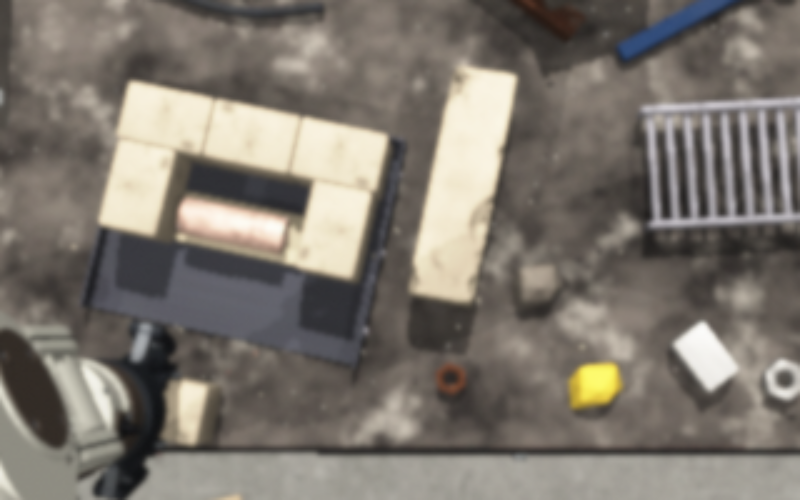

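Emit:
{"api": "arm_command", "payload": {
  "slide": [
    [0,-0.2,0.4],
    [0,-0.2,0.7],
    [0,-0.2,0.7],
    [0,-0.2,0.7],
    [0,-0.2,0.7]
  ],
  "spin": [0,0,0,0,0]
}}

```text
clock: 19.4
eef_pos: [0.3464, 0.1695, 0.0466]
tool_rot: [-0.632, 0.775, 0.002, -0.001]
ft_force: [-0.2, -1.1, -1.3]
grip_width: 0.0486
grasp_force: 62.3
```

Emit:
{"api": "arm_command", "payload": {
  "slide": [
    [0,0,0],
    [0,0,0],
    [0,0,0],
    [0,0,-5],
    [0,0,-11]
  ],
  "spin": [0,0,0,0,0],
  "jaw": 6.6
}}

```text
clock: 20.02
eef_pos: [0.3454, 0.1686, 0.1566]
tool_rot: [-0.633, 0.775, 0.002, -0.003]
ft_force: [1.6, 0.8, -0.1]
grip_width: 0.0659
grasp_force: 0.0
```

```bash
cat >> h.py <<'E'
def nestframe(w,o=(.5018,.1108),yaw=-12.25):
    a=np.radians(yaw);d=w[...,:2]-np.array(o);c,s=np.cos(a),np.sin(a)
    return np.stack([d[...,0]*c+d[...,1]*s,-d[...,0]*s+d[...,1]*c,w[...,2]],-1)*1000
def toworld(x,y,o=(.5018,.1108),yaw=-12.25):
    a=np.radians(yaw);c,s=np.cos(a),np.sin(a);return o[0]+(x*c-y*s)/1000,o[1]+(x*s+y*c)/1000
E
python3 - <<'E'
from h import *
go(*toworld(-4,0),.17,-101.5)
w=np.load('t4.npz')['w'];n=nestframe(w)
hi=(n[...,2]>60)&(n[...,2]<72)&(abs(n[...,0])<130)&(abs(n[...,1])<130)
def pr(s,a):print(s,np.round(np.percentile(a,[0,1,5,50,95,99,100]),1))
for lo,h_ in((-25,0),(0,20),(20,40)):
    q=n[hi&(n[...,0]>lo)&(n[...,0]<h_)]
    pr("cheek L y",q[q[:,1]>0][:,1]);pr("cheek R y",q[q[:,1]<0][:,1])
q=n[hi];pr("x left",q[(q[:,1]>70)][:,0]);pr("x right",q[q[:,1]<-70][:,0]);q=q[abs(q[:,1])<40];pr("x back",q[:,0])
tm=(n[...,2]>33)&(n[...,2]<56)&(abs(n[...,1])<55)&(n[...,0]>-30)&(n[...,0]<35)
q=n[tm];pr("tube x",q[:,0]);pr("tube y",q[:,1]);pr("z",q[:,2])
q=q[q[:,2]>41];print("tube ridge fit",np.polyfit(q[:,1],q[:,0],1))
r=rect(w,box(w,.42,.48,-.18,-.1,.008,.04),"piece");r=rect(w,box(w,.42,.48,-.18,-.1,.018,.04),"piece top")
rect(w,box(w,.37,.42,-.33,-.25,.017,.04),"steel");rect(w,box(w,.45,.65,-.42,-.22,.014,.05),"rack")
E
```

```text
20.02 [0.3454 0.1686 0.1566] phi -101.5 shift [  2.54 -16.07  -1.46] spin -0.0 tilt [ 0.001  0.008 -1.   ]
cheek L y [ 59.8  60.2  61.6  83.5 106.9 109.4 109.9]
cheek R y [-109.9 -109.6 -108.   -85.4  -62.7  -60.9  -59.9]
cheek L y [ 59.4  59.8  61.3  84.4 107.  109.  110.4]
cheek R y [-110.  -109.6 -107.7  -85.7  -62.8  -60.5  -59.5]
cheek L y [ 59.2  60.4  61.4  83.9 106.6 109.3 109.6]
cheek R y [-110.1 -109.6 -107.6  -85.   -62.7  -60.6  -59.8]
x left [-30.3 -29.3 -24.2  32.6  87.9  93.1  94.6]
x right [-30.4 -29.1 -24.   33.1  87.9  92.8  94.5]
x back [44.4 45.1 46.7 69.  91.6 93.8 95. ]
tube x [-21.3 -20.7 -19.6  -6.2   8.3   9.7  10.5]
tube y [-40.1 -39.3 -35.8   5.1  45.5  49.5  50.5]
z [33.  34.3 36.2 44.  48.  49.6 50.3]
tube ridge fit [-2.18382153e-03 -5.64308112e+00]
piece centre 447.8 -144.2 long 42.5 short 33.4 long-axis deg -76.1 z med 20.6 max 30.2 n 260
piece top centre 447.7 -144.9 long 34.1 short 30.7 long-axis deg -83.1 z med 22.0 max 30.2 n 185
steel centre 385.9 -287.2 long 49.9 short 32.2 long-axis deg 36.3 z med 25.3 max 30.2 n 326
rack centre 551.4 -309.8 long 145.7 short 106.3 long-axis deg -87.4 z med 24.6 max 36.8 n 1567
```

```bash
python3 - <<'E'
from h import *
x,y=toworld(-5.3,5);print(x,y)
go(x,y,.15,-102.2);go(x,y,.018,-102.2)
E
```

```text
0.49768156349653003 0.11681069719474256
20.02 [0.3454 0.1686 0.1566] phi -101.5 shift [  2.03 -15.96   0.54] spin 0.7 tilt [ 0.001  0.008 -1.   ]
20.02 [0.3454 0.1686 0.1566] phi -101.5 shift [  2.01 -16.06  13.74] spin 0.7 tilt [ 0.001  0.008 -1.   ]
```

Emit:
{"api": "arm_command", "payload": {
  "slide": [
    [0.5,-4,0],
    [1,-8,0],
    [1.5,-12,0],
    [2,-15.5,0],
    [2,-16,0]
  ],
  "spin": [0.7,0.7,0.7,0.7,0.7],
  "jaw": 5.2
}}

```text
clock: 20.65
eef_pos: [0.5012, 0.1168, 0.1551]
tool_rot: [-0.627, 0.779, 0.002, -0.001]
ft_force: [-0.1, -0.1, 0.3]
grip_width: 0.052
grasp_force: 0.0
```

Emit:
{"api": "arm_command", "payload": {
  "slide": [
    [0,0,2],
    [0,0,4],
    [0,0,6],
    [0,0,8],
    [0,0,8]
  ],
  "spin": [0,0,0,0,0]
}}

```text
clock: 21.28
eef_pos: [0.4966, 0.1177, 0.0741]
tool_rot: [-0.628, 0.778, 0.003, -0.003]
ft_force: [0.3, -0.5, -0.2]
grip_width: 0.0521
grasp_force: 0.0
```

```bash
python3 - <<'E'
from h import *
x,y=toworld(-5.3,5)
go(x,y,.018,-102.2);print(get_obs()['grip_width'],get_obs()['joint_pos'])
E
```

```text
21.28 [0.4966 0.1177 0.0741] phi -102.2 shift [ 0.05 -0.17  5.6 ] spin 0.0 tilt [ 0.001  0.009 -1.   ]
0.052120275725514156 [ 0.23091712  0.39203943 -0.21786467  0.96955655  0.00284491 -1.12708899]
```

Emit:
{"api": "arm_command", "payload": {
  "slide": [
    [0,-0.1,2],
    [0,-0.1,4],
    [0,-0.1,5],
    [0,-0.1,5.6],
    [0,-0.1,5.6]
  ],
  "spin": [0,0,0,0,0]
}}

```text
clock: 21.9
eef_pos: [0.4999, 0.1178, 0.0208]
tool_rot: [-0.628, 0.778, 0.002, -0.001]
ft_force: [-2.8, -0.8, 4.4]
grip_width: 0.0522
grasp_force: 2.4
```

Emit:
{"api": "arm_command", "payload": {
  "slide": [
    [0,0,0],
    [0,0,0],
    [0,0,0],
    [0,0,0],
    [0,0,0]
  ],
  "spin": [0,0,0,0,0],
  "jaw": 1.5
}}

```text
clock: 22.52
eef_pos: [0.5007, 0.1179, 0.0206]
tool_rot: [-0.628, 0.778, 0.002, -0.0]
ft_force: [-0.9, -0.2, 6.7]
grip_width: 0.0311
grasp_force: 61.2
```

Emit:
{"api": "arm_command", "payload": {
  "slide": [
    [0,0,-1],
    [0,0,-4],
    [0,0,-7],
    [0,0,-10],
    [0,0,-12]
  ],
  "spin": [0,0,0,0,0]
}}

```text
clock: 23.15
eef_pos: [0.5006, 0.1175, 0.1413]
tool_rot: [-0.628, 0.778, 0.002, -0.001]
ft_force: [0.5, -0.5, -1.4]
grip_width: 0.0308
grasp_force: 60.1
```

```bash
python3 - <<'E'
from h import *
go(.5514,-.3095,.14,-87.4)
p=camera('side');w=cloud(p);o=get_obs();e=np.array(o['eef_pos']);q=w[box(w,e[0]-.1,e[0]+.1,e[1]-.1,e[1]+.12,e[2]-.04,e[2]+.03)];print(q.min(0),q.max(0))
save(p,'s5.png',(180,130,420,330),2.5)
E
```

```text
23.15 [0.5006 0.1175 0.1413] phi -102.2 shift [ 4.066e+01 -1.400e+01  3.000e-02] spin -14.8 tilt [-0.001  0.003 -1.   ]
[0.47167585 0.07391099 0.13468368] [0.53125475 0.16565027 0.17364607]
```

View pics/s5.png

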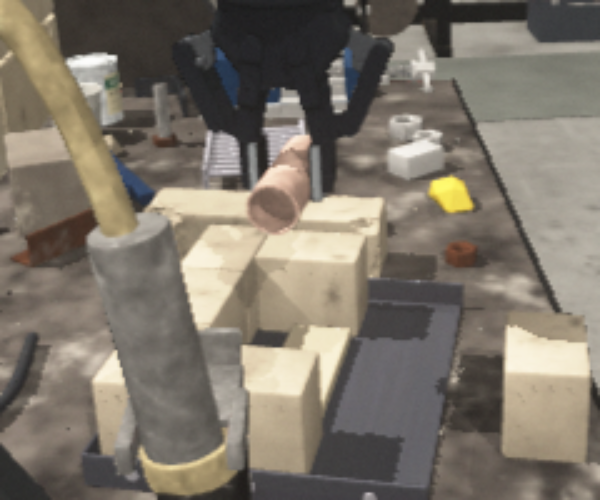

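Emit:
{"api": "arm_command", "payload": {
  "slide": [
    [5,-1,0],
    [11,-2.3,0],
    [17,-3.6,0],
    [22.5,-4.8,0],
    [28,-6,0]
  ],
  "spin": [-3,-6,-9,-12,-14.8]
}}

```text
clock: 23.82
eef_pos: [0.499, -0.1707, 0.1386]
tool_rot: [0.723, -0.69, -0.003, 0.001]
ft_force: [1.1, 1.1, -1.4]
grip_width: 0.0314
grasp_force: 60.2
```

```bash
python3 - <<'E'
from h import *
go(.5514,-.3095,.10,-87.4);print(get_obs()['joint_pos'])
E
```

```text
23.82 [ 0.499  -0.1707  0.1386] phi -87.3 shift [14.12 -4.6   3.81] spin 0.1 tilt [-0.002  0.005 -1.   ]
[-3.29717734e-01  3.56375458e-01 -8.36672868e-02  1.13616620e+00
  2.99361626e-04 -1.94695789e+00]
```

Emit:
{"api": "arm_command", "payload": {
  "slide": [
    [3.5,-1.1,1],
    [7,-2.3,2],
    [10.5,-3.4,3.2],
    [14.1,-4.6,3.8],
    [14.1,-4.6,3.8]
  ],
  "spin": [0,0,0,0,0]
}}

```text
clock: 24.45
eef_pos: [0.5514, -0.3098, 0.0986]
tool_rot: [0.722, -0.692, -0.003, 0.001]
ft_force: [0.6, 0.2, -1.5]
grip_width: 0.0311
grasp_force: 60.1
```

Emit:
{"api": "arm_command", "payload": {
  "slide": [
    [0,0,2],
    [0,0,4],
    [0,0,5.5],
    [0,0,6],
    [0,0,6]
  ],
  "spin": [0,0,0,0,0]
}}

```text
clock: 25.08
eef_pos: [0.5514, -0.3073, 0.0405]
tool_rot: [0.723, -0.691, -0.002, 0.001]
ft_force: [-0.2, -0.2, -0.5]
grip_width: 0.0308
grasp_force: 60.1
```

```bash
python3 - <<'E'
from h import *
go(.5514,-.3095,.0306,-87.4);print(get_obs()['ft_force'])
p=camera('side');save(p,'s6.png',(230,130,430,260),3)
E
```

```text
25.08 [ 0.5514 -0.3073  0.0405] phi -87.4 shift [0.23 0.   0.99] spin -0.0 tilt [-0.002  0.005 -1.   ]
[-0.23340134 -0.22989525 -0.46270065]
```

View pics/s6.png

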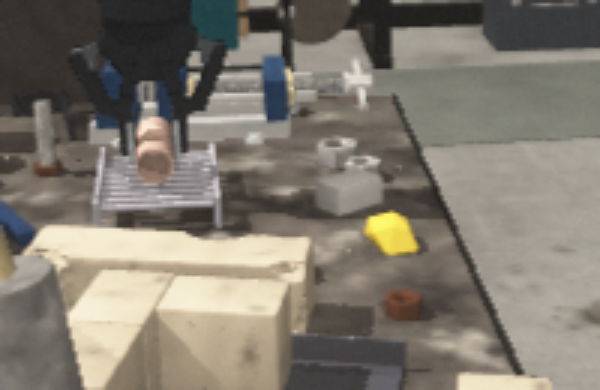

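Emit:
{"api": "arm_command", "payload": {
  "slide": [
    [0.1,0,0.5],
    [0.1,0,0.8],
    [0.1,0,0.9],
    [0.1,0,0.95],
    [0.1,0,0.95]
  ],
  "spin": [0,0,0,0,0]
}}

```text
clock: 25.75
eef_pos: [0.5515, -0.3086, 0.0311]
tool_rot: [0.723, -0.691, -0.002, 0.001]
ft_force: [0.9, -0.7, -0.1]
grip_width: 0.0307
grasp_force: 60.1
```

Emit:
{"api": "arm_command", "payload": {
  "slide": [
    [0,0,0],
    [0,0,0],
    [0,0,0],
    [0,0,0],
    [0,0,0]
  ],
  "spin": [0,0,0,0,0],
  "jaw": 4.6
}}

```text
clock: 26.38
eef_pos: [0.5515, -0.3085, 0.0311]
tool_rot: [0.723, -0.691, -0.002, 0.001]
ft_force: [0.0, -0.9, -0.5]
grip_width: 0.0459
grasp_force: 0.0
```

Emit:
{"api": "arm_command", "payload": {
  "slide": [
    [0,0,-1],
    [0,0,-3],
    [0,0,-6],
    [0,0,-9],
    [0,2,-9]
  ],
  "spin": [0,0,0,0,0]
}}

```text
clock: 27.0
eef_pos: [0.535, -0.3108, 0.1254]
tool_rot: [0.723, -0.691, 0.002, -0.0]
ft_force: [-0.6, -0.3, 0.1]
grip_width: 0.0463
grasp_force: 0.0
```

```bash
python3 - <<'E'
from h import *
go(.386,-.287,.12,36.3)
E
```

```text
27.0 [ 0.535  -0.3108  0.1254] phi -87.4 shift [-3.06 14.77  0.49] spin 56.3 tilt [ 0.003 -0.003 -1.   ]
```

Emit:
{"api": "arm_command", "payload": {
  "slide": [
    [-0.6,3,0],
    [-1.2,6,0],
    [-1.8,9,0],
    [-2.4,12,0],
    [-3.1,14.8,0]
  ],
  "spin": [10,20,30,40,50]
}}

```text
clock: 27.62
eef_pos: [0.3819, -0.2853, 0.1228]
tool_rot: [-0.36, 0.933, 0.001, -0.001]
ft_force: [0.7, -0.2, 0.9]
grip_width: 0.0459
grasp_force: 0.0
```

Emit:
{"api": "arm_command", "payload": {
  "slide": [
    [0,0,0],
    [0,0,2],
    [0,0,4],
    [0,0,5],
    [0,0,5]
  ],
  "spin": [6.3,6.3,6.3,6.3,6.3]
}}

```text
clock: 28.25
eef_pos: [0.3822, -0.285, 0.0717]
tool_rot: [-0.311, 0.95, 0.002, -0.002]
ft_force: [-1.0, 0.4, 0.0]
grip_width: 0.046
grasp_force: 0.0
```

```bash
python3 - <<'E'
from h import *
go(.386,-.287,.005,36.3)
p=camera('top');w=cloud(p);n=nestframe(w);np.savez('t6.npz',w=w,px=p['pixels'])
for x in range(-100,45,8):
    m=(abs(n[...,0]-x)<4)&(abs(n[...,1])<40);print(x,np.round(np.percentile(n[m][:,2],[5,50,95]),1),end='; ')
m=(abs(n[...,1])<58)&(n[...,0]>-40)&(n[...,0]<30)&(n[...,2]>10)&(n[...,2]<19);q=n[m];print(np.percentile(q[:,0],[1,99]),np.percentile(q[:,1],[1,99]))
px=p['pixels'].astype(int)
rect(w,box(w,.42,.48,-.18,-.1,.005,.04),"piece")
t=box(w,.5,.6,-.4,-.22,.032,.07);rect(w,t,"tube on rack")
save(p,'t6.png',(340,130,500,270),4)
E
```

```text
28.25 [ 0.3822 -0.285   0.0717] phi -143.7 shift [-0.21 -0.43  6.67] spin -0.0 tilt [ 0.003  0.005 -1.   ]
-100 [-1.6  2.9  6.5]; -92 [1.4 4.4 7.3]; -84 [1.9 4.7 7.4]; -76 [1.8 4.6 8.1]; -68 [1.2 4.9 7.8]; -60 [1.6 4.6 7.1]; -52 [1.6 4.3 7.5]; -44 [1.3 4.4 7.6]; -36 [1.9 4.4 7.8]; -28 [ 1.7  5.1 15.7]; -20 [11.5 14.4 17.6]; -12 [11.5 14.7 17.2]; -4 [12.1 14.6 17.8]; 4 [11.9 14.6 18.1]; 12 [11.3 14.3 17.1]; 20 [ 2.7  5.5 14.6]; 28 [1.8 4.6 7.2]; 36 [1.4 4.5 7.8]; 44 [ 2.3 29.3 66.8]; [-25.97314334  17.31423357] [-50.39405316  56.77208806]
piece centre 448.0 -143.9 long 43.7 short 32.8 long-axis deg -72.3 z med 20.2 max 29.6 n 273
tube on rack centre 552.5 -310.2 long 90.3 short 31.8 long-axis deg -87.2 z med 54.2 max 61.5 n 658
```

View pics/t6.png

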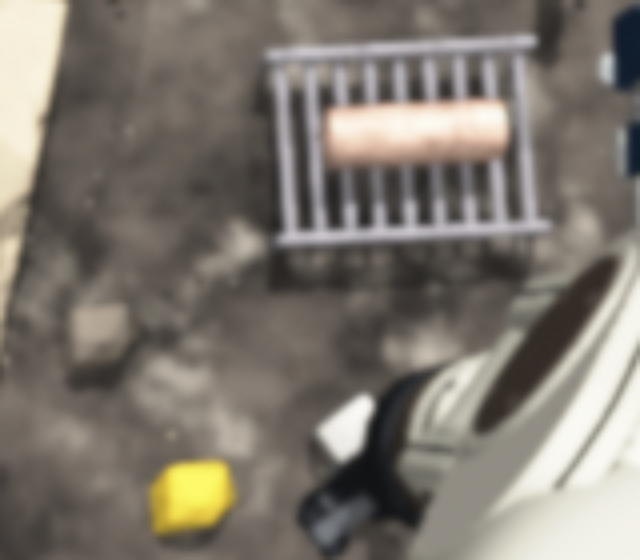

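Emit:
{"api": "arm_command", "payload": {
  "slide": [
    [-0.2,-0.4,2],
    [-0.2,-0.4,4],
    [-0.2,-0.4,5.7],
    [-0.2,-0.4,6.4],
    [-0.2,-0.4,6.6]
  ],
  "spin": [0,0,0,0,0]
}}

```text
clock: 28.92
eef_pos: [0.3865, -0.2874, 0.0062]
tool_rot: [-0.311, 0.95, 0.001, -0.002]
ft_force: [-0.4, 0.3, -0.2]
grip_width: 0.0459
grasp_force: 0.0
```

Emit:
{"api": "arm_command", "payload": {
  "slide": [
    [0,0,0],
    [0,0,0],
    [0,0,0],
    [0,0,0],
    [0,0,0]
  ],
  "spin": [0,0,0,0,0],
  "jaw": 1.5
}}

```text
clock: 29.55
eef_pos: [0.3866, -0.2875, 0.0067]
tool_rot: [-0.311, 0.95, 0.001, -0.001]
ft_force: [0.2, 0.6, 5.9]
grip_width: 0.0305
grasp_force: 61.5
```

Emit:
{"api": "arm_command", "payload": {
  "slide": [
    [0,0,-0.6],
    [0,0,-3],
    [0,0,-7],
    [0,0,-11],
    [0,0,-13]
  ],
  "spin": [0,0,0,0,0]
}}

```text
clock: 30.18
eef_pos: [0.3872, -0.2877, 0.1378]
tool_rot: [-0.311, 0.95, 0.001, -0.001]
ft_force: [1.1, 0.6, -3.7]
grip_width: 0.0304
grasp_force: 60.6
```

```bash
python3 - <<'E'
from h import *
x,y=toworld(-4,30.5);print(x,y);go(x,y,.12,-102.2)
E
```

```text
0.5043624945749209 0.14145425943573747
30.18 [ 0.3872 -0.2877  0.1378] phi -143.7 shift [-34.84  27.67   1.76] spin -41.5 tilt [ 0.002  0.002 -1.   ]
```

Emit:
{"api": "arm_command", "payload": {
  "slide": [
    [-4.3,3.5,0],
    [-8.6,6.9,0],
    [-13,10.3,0],
    [-17.4,13.8,0],
    [-21.8,17.3,0]
  ],
  "spin": [-8.3,-16.6,-24.9,-33.2,-41.5]
}}

```text
clock: 30.8
eef_pos: [0.4598, -0.0172, 0.1356]
tool_rot: [-0.63, 0.777, 0.002, -0.002]
ft_force: [1.6, -1.0, -3.8]
grip_width: 0.0307
grasp_force: 60.6
```

```bash
python3 - <<'E'
from h import *
x,y=toworld(-4,31);go(x,y,.12,-102.2)
E
```

```text
30.8 [ 0.4598 -0.0172  0.1356] phi -102.0 shift [-16.49  -1.08   1.56] spin 0.2 tilt [-0.     0.006 -1.   ]
```

Emit:
{"api": "arm_command", "payload": {
  "slide": [
    [-5,-0.3,0],
    [-10,-0.7,0],
    [-14.5,-1,0],
    [-16.5,-1.1,0],
    [-16.5,-1.1,0]
  ],
  "spin": [0,0,0,0,0.2]
}}

```text
clock: 31.42
eef_pos: [0.5054, 0.1408, 0.1354]
tool_rot: [-0.627, 0.779, 0.002, -0.002]
ft_force: [0.7, -0.9, -3.3]
grip_width: 0.0305
grasp_force: 60.6
```

Emit:
{"api": "arm_command", "payload": {
  "slide": [
    [0,0,2],
    [0,0,5],
    [0,0,8],
    [0,0,8],
    [0,0,8]
  ],
  "spin": [0,0,0,0,0]
}}

```text
clock: 32.05
eef_pos: [0.5059, 0.1394, 0.057]
tool_rot: [-0.626, 0.78, 0.002, -0.001]
ft_force: [0.4, 0.0, -3.3]
grip_width: 0.0305
grasp_force: 60.5
```

```bash
python3 - <<'E'
from h import *
x,y=toworld(-4,31);go(x,y,.0212,-102.2)
E
```

```text
32.05 [0.5059 0.1394 0.057 ] phi -102.5 shift [-0.21  0.18  3.58] spin -0.3 tilt [-0.001  0.004 -1.   ]
```

Emit:
{"api": "arm_command", "payload": {
  "slide": [
    [-0.2,0.1,1.5],
    [-0.2,0.1,2.8],
    [-0.2,0.1,3.3],
    [-0.2,0.1,3.5],
    [-0.2,0.1,3.5]
  ],
  "spin": [-0.3,-0.3,-0.3,-0.3,-0.3]
}}

```text
clock: 32.67
eef_pos: [0.5049, 0.1425, 0.0212]
tool_rot: [-0.629, 0.778, 0.002, -0.001]
ft_force: [-0.4, -0.3, -3.5]
grip_width: 0.0307
grasp_force: 60.6
```

Emit:
{"api": "arm_command", "payload": {
  "slide": [
    [0,0,0],
    [0,0,0],
    [0,0,0],
    [0,0,0],
    [0,0,0]
  ],
  "spin": [0,0,0,0,0],
  "jaw": 4.4
}}

```text
clock: 33.3
eef_pos: [0.5048, 0.1424, 0.0211]
tool_rot: [-0.628, 0.778, 0.002, -0.001]
ft_force: [0.5, 0.2, -0.3]
grip_width: 0.0438
grasp_force: 0.0
```

Emit:
{"api": "arm_command", "payload": {
  "slide": [
    [0,0,-2],
    [0,0,-5],
    [0,0,-9],
    [4,0,-12],
    [8,0,-12]
  ],
  "spin": [0,0,0,0,0]
}}

```text
clock: 33.92
eef_pos: [0.4905, 0.0638, 0.1439]
tool_rot: [-0.629, 0.777, 0.0, 0.001]
ft_force: [0.7, 0.1, -1.8]
grip_width: 0.0438
grasp_force: 0.0
```

```bash
python3 - <<'E'
from h import *
go(.448,-.144,.14)
p=camera('top');save(p,'t7.png',(350,195,380,230),12);print(p['shot'])
w=cloud(p);n=nestframe(w)
m=(abs(n[...,1])<58)&(n[...,0]>-30)&(n[...,0]<30)&(n[...,2]>27)&(n[...,2]<50)
rect(n/1000,m,'block nest frame')
for z in(5,10,16,22):
    rect(w,box(w,.41,.49,-.19,-.1,z/1000,.04),"piece>%d"%z)
p=camera('side');w=cloud(p)
for z in(5,15): rect(w,box(w,.41,.49,-.19,-.1,z/1000,.04),"piece side>%d"%z)
E
```

```text
33.92 [0.4905 0.0638 0.1439] phi -102.0 shift [21.21 -0.18  0.33] spin None tilt [-0.003 -0.001 -1.   ]
14Traceback (most recent call last):
  File "<stdin>", line 6, in <module>
  File "h.py", line 19, in rect
    k=1+np.argmax(s[1:,4]);q=w[l==k]
        ~~~~~~~~~^^^^^^^^^
    return _wrapfunc(a, 'argmax', axis=axis, out=out, **kwds)
    return bound(*args, **kwds)
ValueError: attempt to get argmax of an empty sequence
```

View pics/t7.png

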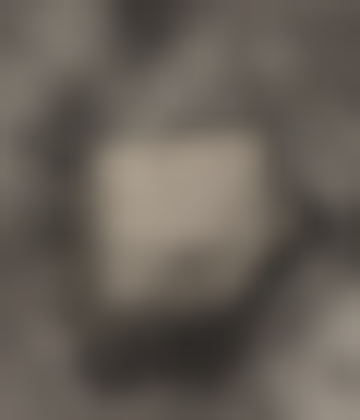

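```bash
python3 - <<'E'
from h import *
Q=[]
for f in('top0','t4','t6'):
    w=np.load(f+'.npz')['w'];q=w[box(w,.41,.49,-.19,-.105,.004,.04)];Q.append(q)
W=np.concatenate(Q)
S=np.concatenate([w[box(w,.41,.49,-.19,-.105,.004,.04)]-[0,.003,0] for w in [np.load('side0.npz')['w'],np.load('s4.npz')['w']]])
for nm,A in(('top',W),('side',S),('both',np.concatenate([W,S]))):
  for z in(.005,.01,.016,.021):
    q=A[A[:,2]>z];
    if len(q)<20: continue
    out=[]
    for a in range(0,180,15):
        d=q[:,:2]@[np.cos(np.radians(a)),np.sin(np.radians(a))]*1000;out.append((a,round(np.percentile(d,98)-np.percentile(d,2),1)))
    (c,s,t)=cv2.minAreaRect((q[:,:2]*1000).astype(np.float32));print(nm,z,len(q),np.round(c,1),np.round(s,1),round(t,1),out)
# height map
H=np.full((14,18),np.nan)
for i in range(14):
  for j in range(18):
    m=(W[:,0]>.415+.005*i)&(W[:,0]<.42+.005*i)&(W[:,1]>-.19+.005*j)&(W[:,1]<-.185+.005*j)
    if m.sum():H[i,j]=1000*np.median(W[m,2])
print("rows x .415.., cols y -.19..");print(np.array2string(np.nan_to_num(H).round().astype(int),max_line_width=150))
E
```

```text
top 0.005 853 [ 448.7 -145.2] [81.8 72.7] 88.1 [(0, np.float64(38.8)), (15, np.float64(32.6)), (30, np.float64(32.3)), (45, np.float64(33.8)), (60, np.float64(37.0)), (75, np.float64(39.2)), (90, np.float64(39.3)), (105, np.float64(41.7)), (120, np.float64(44.1)), (135, np.float64(45.6)), (150, np.float64(44.7)), (165, np.float64(42.5))]
top 0.01 751 [ 447.9 -145.2] [33.6 40.7] 13.9 [(0, np.float64(34.5)), (15, np.float64(30.9)), (30, np.float64(30.7)), (45, np.float64(33.4)), (60, np.float64(33.3)), (75, np.float64(34.9)), (90, np.float64(36.7)), (105, np.float64(37.7)), (120, np.float64(39.6)), (135, np.float64(40.2)), (150, np.float64(40.4)), (165, np.float64(37.8))]
top 0.016 619 [ 447.7 -145.2] [32.8 35.2] 8.5 [(0, np.float64(30.4)), (15, np.float64(29.5)), (30, np.float64(30.2)), (45, np.float64(30.5)), (60, np.float64(31.7)), (75, np.float64(31.0)), (90, np.float64(32.2)), (105, np.float64(33.4)), (120, np.float64(35.2)), (135, np.float64(35.6)), (150, np.float64(35.4)), (165, np.float64(32.7))]
top 0.021 361 [ 447.9 -145.4] [28.2 30.9] 5.5 [(0, np.float64(23.8)), (15, np.floa
[... 3104 characters left out ...]
 5  5  0  5  0]
 [ 0  0  0  4  0  5  5  0  4  0 10  9  8  0  5  4  0  0]
 [ 0  5  0  0  5  0  0 20 19 17 18 17  9  4  0  0  6  0]
 [ 5  4  0  0  0  0 21 22 23 22 21 18 11  6  0  4  4  0]
 [ 0  0  5  5  5 15 22 24 25 25 24 22 15  7  0  0  0  0]
 [ 0  0  0  0  9 15 22 25 26 24 25 23 14  8  0  0  0  0]
 [ 0  4  5  0  5 15 21 23 24 23 23 20 15  8  0  0  5  0]
 [ 5  0  4  4  5 14 20 21 22 21 20 21 14  0  6  5  0  0]
 [ 0  0  0  0  0 14 20 18 18 17 17 18  0  0  0  0  0  0]
 [ 0  0  0  0  0  0 15 11 10  5  0  0  6  0  0  0  4  0]
 [ 5  5  5  0  4  5  0  4  0  6  0  0  0  0  5  0  4  0]
 [ 4  4  0  0  4  4  0  5  0  4  0  4  4  0  5  0  0  0]
 [ 0  6  5  0  0  0  5  5  5  0  0  0  0  5  4  0  5  0]]
```

Emit:
{"api": "arm_command", "payload": {
  "slide": [
    [5.2,0,0],
    [10.5,0,0],
    [16,-0.1,0],
    [21.2,-0.2,0],
    [21.2,-0.2,0]
  ],
  "spin": [-6,-12,-18,-24,-29],
  "jaw": 5.2
}}

```text
clock: 34.6
eef_pos: [0.445, -0.1469, 0.1407]
tool_rot: [0.802, -0.597, -0.002, 0.001]
ft_force: [0.8, 1.1, -0.1]
grip_width: 0.0518
grasp_force: 0.0
```

Emit:
{"api": "arm_command", "payload": {
  "slide": [
    [0,0,3],
    [0,0,6],
    [0,0,8],
    [0,0,8],
    [0,0,8]
  ],
  "spin": [0,0,0,0,0]
}}

```text
clock: 35.22
eef_pos: [0.4461, -0.1437, 0.0615]
tool_rot: [0.803, -0.596, -0.002, 0.001]
ft_force: [-0.4, -0.1, -0.3]
grip_width: 0.0521
grasp_force: 0.0
```

```bash
python3 - <<'E'
from h import *
go(.4475,-.1435,.004,-73)
E
```

```text
35.22 [ 0.4461 -0.1437  0.0615] phi -73.1 shift [ 0.04 -0.16  5.75] spin -0.1 tilt [-0.002  0.003 -1.   ]
```

Emit:
{"api": "arm_command", "payload": {
  "slide": [
    [0,-0.1,2],
    [0,-0.1,4],
    [0,-0.1,5.3],
    [0,-0.1,5.7],
    [0,-0.1,5.7]
  ],
  "spin": [0,0,0,0,0]
}}

```text
clock: 35.85
eef_pos: [0.4465, -0.1433, 0.0042]
tool_rot: [0.803, -0.596, -0.002, 0.001]
ft_force: [0.1, 0.0, 0.6]
grip_width: 0.052
grasp_force: 0.0
```

Emit:
{"api": "arm_command", "payload": {
  "slide": [
    [0,0,0],
    [0,0,0],
    [0,0,0],
    [0,0,0],
    [0,0,0]
  ],
  "spin": [0,0,0,0,0],
  "jaw": 1.5
}}

```text
clock: 36.48
eef_pos: [0.4467, -0.1435, 0.0049]
tool_rot: [0.803, -0.596, -0.002, 0.001]
ft_force: [-2.7, -0.5, 4.7]
grip_width: 0.031
grasp_force: 59.3
```

Emit:
{"api": "arm_command", "payload": {
  "slide": [
    [0,0,-0.6],
    [0,0,-3],
    [0,0,-7],
    [0,0,-11],
    [0,0,-13]
  ],
  "spin": [0,0,0,0,0]
}}

```text
clock: 37.1
eef_pos: [0.4481, -0.1438, 0.1367]
tool_rot: [0.803, -0.596, -0.0, -0.0]
ft_force: [0.4, -0.3, -0.8]
grip_width: 0.0308
grasp_force: 59.6
```

```bash
python3 - <<'E'
from h import *
x,y=toworld(-4,-24);go(x,y,.12,-102.2)
p=camera('side');w=cloud(p);save(p,'s8.png',(240,110,380,230),5)
e=np.array(get_obs()['eef_pos']);q=w[box(w,e[0]-.05,e[0]+.05,e[1]-.05,e[1]+.05,e[2]-.03,e[2]+.02)];print(q.min(0)-e,q.max(0)-e,len(q))
E
```

```text
37.1 [ 0.4481 -0.1438  0.1367] phi -73.1 shift [-20.9  -11.01   1.68] spin 29.1 tilt [-0.001  0.    -1.   ]
[-0.02990001 -0.01175902 -0.00694897] [0.02875403 0.02377219 0.01971809] 311
```

View pics/s8.png

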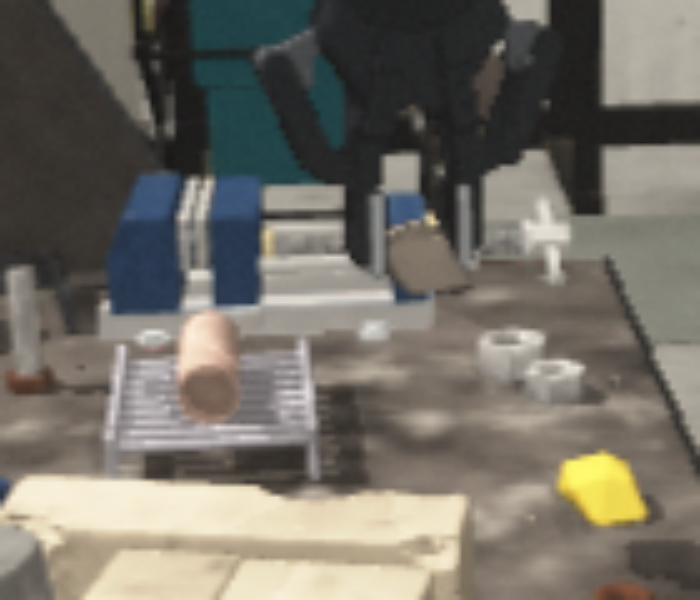

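Emit:
{"api": "arm_command", "payload": {
  "slide": [
    [-4.5,-2.4,0],
    [-9,-4.8,0],
    [-14,-7.3,0],
    [-18.5,-9.8,0],
    [-20.7,-11,0]
  ],
  "spin": [6,12,18,24,29.1]
}}

```text
clock: 37.78
eef_pos: [0.492, 0.0892, 0.1336]
tool_rot: [-0.628, 0.778, 0.002, -0.001]
ft_force: [0.9, -0.6, -0.1]
grip_width: 0.0304
grasp_force: 59.6
```

Emit:
{"api": "arm_command", "payload": {
  "slide": [
    [0,0,0],
    [0,0,3],
    [0,0,6],
    [0,0,8],
    [0,0,8]
  ],
  "spin": [0,0,0,0,0]
}}

```text
clock: 38.4
eef_pos: [0.4895, 0.0853, 0.0523]
tool_rot: [-0.627, 0.779, 0.003, -0.003]
ft_force: [-0.1, 1.0, -0.4]
grip_width: 0.0308
grasp_force: 59.6
```

```bash
python3 - <<'E'
from h import *
x,y=toworld(-4,-26);go(x,y,.021,-102.2)
E
```

```text
38.4 [0.4895 0.0853 0.0523] phi -102.3 shift [-0.15 -0.29  3.12] spin -0.1 tilt [ 0.001  0.009 -1.   ]
```

Emit:
{"api": "arm_command", "payload": {
  "slide": [
    [-0.1,-0.2,1.2],
    [-0.1,-0.2,2.4],
    [-0.1,-0.2,2.9],
    [-0.1,-0.2,3.1],
    [-0.1,-0.2,3.2]
  ],
  "spin": [0,0,0,0,0]
}}

```text
clock: 39.02
eef_pos: [0.4938, 0.0874, 0.0221]
tool_rot: [-0.628, 0.778, 0.002, -0.001]
ft_force: [0.1, -0.3, -0.4]
grip_width: 0.031
grasp_force: 59.6
```

Emit:
{"api": "arm_command", "payload": {
  "slide": [
    [0,0,0],
    [0,0,0],
    [0,0,0],
    [0,0,0],
    [0,0,0]
  ],
  "spin": [0,0,0,0,0],
  "jaw": 4.8
}}

```text
clock: 39.65
eef_pos: [0.4937, 0.0874, 0.022]
tool_rot: [-0.628, 0.778, 0.002, -0.001]
ft_force: [0.1, 0.1, 0.1]
grip_width: 0.0484
grasp_force: 0.0
```

Emit:
{"api": "arm_command", "payload": {
  "slide": [
    [0,0,-2],
    [0,0,-5],
    [0,0,-9],
    [0,5,-11],
    [0,10,-11]
  ],
  "spin": [0,0,0,0,0]
}}

```text
clock: 40.28
eef_pos: [0.3971, 0.1089, 0.1343]
tool_rot: [-0.627, 0.779, 0.001, 0.001]
ft_force: [-0.6, 0.6, -0.1]
grip_width: 0.048
grasp_force: 0.0
```

```bash
python3 - <<'E'
from h import *
go(.3464,.1695,.14,-101.5)
p=camera('side');save(p,'s9.png',(200,220,380,350),4)
w=cloud(p);w[...,1]-=.0033;n=nestframe(w)
m=(abs(n[...,1])<58)&(n[...,0]>-40)&(n[...,0]<40)&(n[...,2]>18)&(n[...,2]<55);q=n[m]
for a,b in((-60,-2),(2,60)):
    r=q[(q[:,1]>a)&(q[:,1]<b)];print(len(r),np.round(np.percentile(r,[1,50,99],axis=0),1).tolist())
E
```

```text
40.28 [0.3971 0.1089 0.1343] phi -102.3 shift [-4.84  6.24 -0.55] spin -0.8 tilt [-0.003  0.001 -1.   ]
231 [[-19.0, -41.2, 19.3], [-6.8, -18.2, 33.6], [13.5, -5.0, 39.7]]
88 [[-19.0, 3.8, 18.3], [-6.8, 10.8, 38.4], [12.4, 16.5, 39.8]]
```

View pics/s9.png

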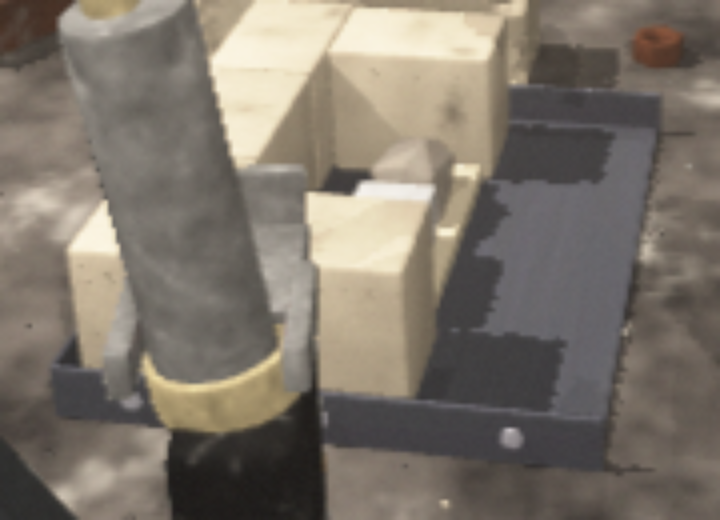

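Emit:
{"api": "arm_command", "payload": {
  "slide": [
    [-1.2,1.6,0],
    [-2.4,3.2,0],
    [-3.6,4.8,0],
    [-4.8,6.2,0],
    [-4.8,6.2,0]
  ],
  "spin": [-0.8,-0.8,-0.8,-0.8,-0.8],
  "jaw": 6.6
}}

```text
clock: 40.95
eef_pos: [0.3455, 0.1688, 0.1328]
tool_rot: [-0.634, 0.773, 0.002, -0.001]
ft_force: [-0.3, -0.7, -0.3]
grip_width: 0.0659
grasp_force: 0.0
```

```bash
python3 - <<'E'
from h import *
go(.3464,.1695,.046,-101.5)
p=camera('top');save(p,'t9.png',(200,140,330,250),6)
w=cloud(p);n=nestframe(w);np.savez('t9.npz',n=n)
for z in(20,26,32,36):
    m=(abs(n[...,1])<59)&(n[...,0]>-40)&(n[...,0]<40)&(n[...,2]>z)&(n[...,2]<55);q=n[m]
    for a,b in((-60,2.5),(2.5,60)):
        r=q[(q[:,1]>a)&(q[:,1]<b)];print(z,len(r),np.round(np.percentile(r,[1,50,99],axis=0),1).tolist())
m=(abs(n[...,1])<59)&(n[...,0]>-40)&(n[...,0]<40)
H=np.zeros((12,24),int)
for i in range(12):
  for j in range(24):
    k=m&(abs(n[...,0]+27.5-5*i)<2.5)&(abs(n[...,1]+57.5-5*j)<2.5)
    if k.any():H[i,j]=np.median(n[k][:,2])
print(H)
E
```

```text
40.95 [0.3455 0.1688 0.1328] phi -101.3 shift [-0.08 -0.11  8.68] spin 0.2 tilt [-0.001  0.005 -1.   ]
20 269 [[-18.6, -47.4, 20.9], [-3.6, -28.3, 34.3], [12.8, -5.1, 42.5]]
20 380 [[-19.0, 4.8, 21.4], [-3.5, 28.2, 39.4], [12.4, 54.6, 43.9]]
26 243 [[-18.5, -46.4, 26.3], [-3.3, -28.1, 35.0], [12.8, -8.0, 42.5]]
26 367 [[-19.0, 5.0, 27.0], [-3.2, 28.6, 39.5], [12.4, 54.6, 44.0]]
32 183 [[-17.8, -44.1, 32.1], [-2.5, -27.9, 36.1], [12.2, -11.5, 42.5]]
32 352 [[-19.0, 5.1, 34.6], [-3.3, 29.8, 39.6], [12.5, 54.6, 44.0]]
36 98 [[-16.1, -42.4, 36.0], [-4.2, -26.0, 38.0], [9.7, -13.8, 42.6]]
36 338 [[-18.8, 5.3, 36.1], [-3.0, 29.9, 39.7], [12.5, 54.5, 44.1]]
[[ 4  5  4  4  4  4  5  5  6  3  5  4  6  4  4  4  6  6  5  6  5  3  6  4]
 [ 0 15 14 16 13 15 13 14 12 14 14 15 13 15 14 13 13 14 14 13 13 16 14 12]
 [ 0 13 14 13 16 32 30 31 28 26 24 19 12 28 39 38 27 38 38 36 38 38 38 13]
 [ 0 16 15 25 33 37 36 37 34 32 29 18 13 34 39 39 36 40 40 40 39 38 39  0]
 [ 0 13 23 32 36 39 40 37 36 34 28 17 14 36 39 39 40 40 39 40 38 39 38  0]
 [ 0 18 21 33 35 38 39 38 37 34 25 13 15 37 40 40 39 38 39 39 38 39 40  0]
 [ 0 13 24 32 35 36 36 36 38 32 22 15 14 38 40 39 40 41 39 39 40 40 39  0]
 [ 0 12 19 32 32 34 34 34 36 30 16 15 15 34 39 39 39 38 38 38 40 39 38  0]
 [ 0 17 13 23 14 31 31 35 33  0 15 13 17 29 39 39 40 38 38 39 38 39 40  0]
 [ 0 12  9 13 12 12 14  5 13  6 13 12 13 12 13 10  8 14 11 12  6 13  8  7]
 [ 0  0  3  5  4  4  4  2  4  4  5  5  3  4  4  4  6  3  4  3  3  5  3  3]
 [ 0  0  4  2  3  3  3  4  6  2  5  4  4  4  3  2  5  3  4  5  3  7  5  3]]
```

View pics/t9.png

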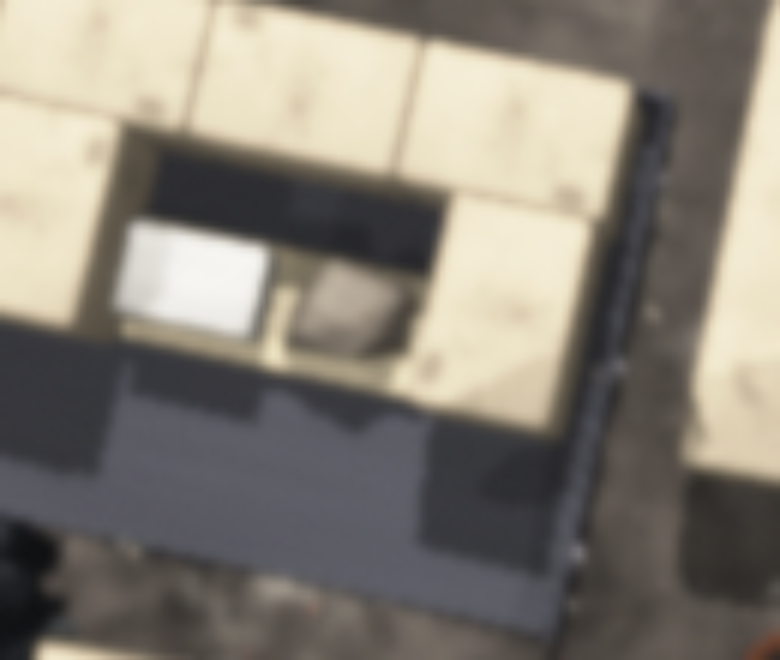

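Emit:
{"api": "arm_command", "payload": {
  "slide": [
    [-0.1,-0.1,3],
    [-0.1,-0.1,6],
    [-0.1,-0.1,8],
    [-0.1,-0.1,8.6],
    [-0.1,-0.1,8.6]
  ],
  "spin": [0,0,0,0,0]
}}

```text
clock: 41.62
eef_pos: [0.3471, 0.169, 0.0468]
tool_rot: [-0.633, 0.774, 0.002, -0.001]
ft_force: [-0.6, 0.0, 0.5]
grip_width: 0.0656
grasp_force: 0.0
```

Emit:
{"api": "arm_command", "payload": {
  "slide": [
    [0,0,0],
    [0,0,0],
    [0,0,0],
    [0,0,0],
    [0,0,0]
  ],
  "spin": [0,0,0,0,0],
  "jaw": 3
}}

```text
clock: 42.25
eef_pos: [0.3475, 0.1696, 0.0479]
tool_rot: [-0.633, 0.774, 0.002, -0.0]
ft_force: [-1.5, -0.7, 5.8]
grip_width: 0.0485
grasp_force: 62.2
```

Emit:
{"api": "arm_command", "payload": {
  "slide": [
    [0,0,-1],
    [0,0,-4],
    [0,0,-7],
    [0,0,-9],
    [0,0,-9]
  ],
  "spin": [0,0,0,0,0]
}}

```text
clock: 42.88
eef_pos: [0.3486, 0.1699, 0.1386]
tool_rot: [-0.633, 0.774, 0.002, 0.001]
ft_force: [0.5, 0.9, -3.1]
grip_width: 0.0481
grasp_force: 62.5
```

```bash
python3 - <<'E'
from h import *
x,y=toworld(-57,0);print(x,y);go(x,y,.135,-102.25)
p=camera('side');w=cloud(p);e=get_obs()['eef_pos'];rect(w,box(w,.28,.42,.08,.26,e[2]+.005,e[2]+.025),'brick side');print(e)
q=w[box(w,.28,.42,.08,.26,e[2]-.05,e[2]+.015)];print(q.min(0),q.max(0))
E
```

```text
0.4460978269316273 0.12289412731291743
42.88 [0.3486 0.1699 0.1386] phi -101.4 shift [  2.67 -10.49   0.34] spin 0.8 tilt [-0.004  0.001 -1.   ]
brick side centre 349.9 174.2 long 75.2 short 74.3 long-axis deg -13.1 z med 152.6 max 162.3 n 1100
[0.34770193 0.16942801 0.13742782]
[0.31465182 0.1326161  0.0914224 ] [0.38595101 0.21426664 0.1524262 ]
```

Emit:
{"api": "arm_command", "payload": {
  "slide": [
    [0.8,-3,0],
    [1.7,-6.5,0],
    [2.6,-10,0],
    [2.7,-10.5,0],
    [2.7,-10.5,0]
  ],
  "spin": [0.8,0.8,0.8,0.8,0.8]
}}

```text
clock: 43.55
eef_pos: [0.4436, 0.1216, 0.1351]
tool_rot: [-0.628, 0.779, 0.003, -0.003]
ft_force: [-0.0, 0.3, -0.5]
grip_width: 0.0486
grasp_force: 62.6
```

Emit:
{"api": "arm_command", "payload": {
  "slide": [
    [0,0,2],
    [0,0,4],
    [0,0,6],
    [0,0,7],
    [0,0,7]
  ],
  "spin": [0,0,0,0,0]
}}

```text
clock: 44.18
eef_pos: [0.4431, 0.1222, 0.0657]
tool_rot: [-0.628, 0.778, 0.003, -0.002]
ft_force: [0.1, 0.4, -1.6]
grip_width: 0.0485
grasp_force: 62.6
```

```bash
python3 - <<'E'
from h import *
x,y=toworld(-57,0);go(x,y,.053,-102.25);print(get_obs()['ft_force'])
E
```

```text
44.18 [0.4431 0.1222 0.0657] phi -102.2 shift [-0.14 -0.28  1.27] spin 0.1 tilt [ 0.     0.007 -1.   ]
[ 0.07772698  0.38899736 -1.5521564 ]
```

Emit:
{"api": "arm_command", "payload": {
  "slide": [
    [-0.1,-0.2,0.5],
    [-0.1,-0.2,0.9],
    [-0.1,-0.2,1.1],
    [-0.1,-0.2,1.2],
    [-0.1,-0.2,1.2]
  ],
  "spin": [0,0,0,0,0]
}}

```text
clock: 44.8
eef_pos: [0.4466, 0.1226, 0.0543]
tool_rot: [-0.628, 0.778, 0.002, -0.001]
ft_force: [0.7, 0.1, -1.2]
grip_width: 0.0483
grasp_force: 62.6
```

```bash
python3 - <<'E'
from h import *
x,y=toworld(-57,0);go(x,y,.053,-102.25);print(get_obs()['ft_force'])
E
```

```text
44.8 [0.4466 0.1226 0.0543] phi -102.2 shift [-0.02  0.05  0.13] spin 0.0 tilt [-0.001  0.005 -1.   ]
[ 0.70399267  0.06221645 -1.21763432]
```

Emit:
{"api": "arm_command", "payload": {
  "slide": [
    [0,0,0.1],
    [0,0,0.2],
    [0,0,0.2],
    [0,0,0.2],
    [0,0,0.2]
  ],
  "spin": [0,0,0,0,0]
}}

```text
clock: 45.42
eef_pos: [0.4466, 0.1226, 0.0523]
tool_rot: [-0.628, 0.778, 0.002, -0.001]
ft_force: [0.6, 0.2, -0.8]
grip_width: 0.0482
grasp_force: 62.6
```

Emit:
{"api": "arm_command", "payload": {
  "slide": [
    [0,0,0],
    [0,0,0],
    [0,0,0],
    [0,0,0],
    [0,0,0]
  ],
  "spin": [0,0,0,0,0],
  "jaw": 6.2
}}

```text
clock: 46.05
eef_pos: [0.4466, 0.1226, 0.0523]
tool_rot: [-0.628, 0.778, 0.002, -0.001]
ft_force: [0.2, -0.2, 0.2]
grip_width: 0.0618
grasp_force: 0.0
```

Emit:
{"api": "arm_command", "payload": {
  "slide": [
    [0,0,-1.5],
    [0,0,-4],
    [0,0,-8],
    [0,0,-11],
    [0,0,-11]
  ],
  "spin": [0,0,0,0,0]
}}

```text
clock: 46.68
eef_pos: [0.449, 0.1229, 0.1648]
tool_rot: [-0.628, 0.778, 0.001, 0.001]
ft_force: [0.2, 0.6, -0.8]
grip_width: 0.0624
grasp_force: 0.0
```

```bash
python3 - <<'E'
from h import *
go(.533,-.082,.17,-12.2)
p=camera('side');w=cloud(p);w[...,1]-=.0033;n=nestframe(w)
rect(n/1000,box(w,.4,.47,.06,.25,.058,.072),'front')
E
```

```text
46.68 [0.449  0.1229 0.1648] phi -102.2 shift [ 18.25 -12.55  -0.58] spin 90.0 tilt [-0.003 -0.    -1.   ]
front centre -56.4 -0.7 long 76.0 short 50.1 long-axis deg -89.6 z med 65.5 max 67.8 n 752
```

Emit:
{"api": "arm_command", "payload": {
  "slide": [
    [3.6,-2.5,-0.5],
    [7.3,-5,-0.5],
    [11,-7.5,-0.5],
    [14.6,-10,-0.5],
    [18.2,-12.5,-0.5]
  ],
  "spin": [10,20,30,40,50],
  "jaw": 7.2
}}

```text
clock: 47.35
eef_pos: [0.53, -0.0831, 0.1646]
tool_rot: [-0.237, 0.971, 0.002, -0.003]
ft_force: [0.1, 1.1, 0.9]
grip_width: 0.072
grasp_force: 0.0
```

Emit:
{"api": "arm_command", "payload": {
  "slide": [
    [0,0,0],
    [0,0,0],
    [0,0,0],
    [0,0,2],
    [0,0,4]
  ],
  "spin": [10,20,30,40.4,40.4]
}}

```text
clock: 47.98
eef_pos: [0.5295, -0.0817, 0.1244]
tool_rot: [0.111, 0.994, 0.001, -0.004]
ft_force: [-0.1, -0.2, 0.2]
grip_width: 0.0719
grasp_force: 0.0
```

```bash
python3 - <<'E'
from h import *
go(.532,-.082,.016,-11.9);print(get_obs()['joint_pos'])
E
```

```text
47.98 [ 0.5295 -0.0817  0.1244] phi 167.3 shift [-0.33  0.03 10.84] spin -0.8 tilt [ 0.007  0.001 -1.   ]
[-1.53766736e-01  3.85179861e-01 -8.04447842e-02  1.11238017e+00
  1.02708893e-03  6.77220348e-02]
```

Emit:
{"api": "arm_command", "payload": {
  "slide": [
    [-0.2,0,3],
    [-0.2,0,6.5],
    [-0.2,0,9.5],
    [-0.2,0,10.6],
    [-0.2,0,10.8]
  ],
  "spin": [-0.6,-0.6,-0.6,-0.6,-0.6]
}}

```text
clock: 48.6
eef_pos: [0.531, -0.082, 0.0174]
tool_rot: [0.105, 0.994, 0.001, -0.004]
ft_force: [0.5, 0.4, 1.3]
grip_width: 0.0719
grasp_force: 0.0
```

Emit:
{"api": "arm_command", "payload": {
  "slide": [
    [0,0,0],
    [0,0,0],
    [0,0,0],
    [0,0,0],
    [0,0,0]
  ],
  "spin": [0,0,0,0,0],
  "jaw": 3
}}

```text
clock: 49.22
eef_pos: [0.5328, -0.0822, 0.0195]
tool_rot: [0.105, 0.994, 0.001, -0.001]
ft_force: [-0.9, 0.7, 6.1]
grip_width: 0.0543
grasp_force: 66.1
```

Emit:
{"api": "arm_command", "payload": {
  "slide": [
    [0,0,-1],
    [0,0,-4],
    [0,0,-8],
    [0,0,-11],
    [0,0,-12]
  ],
  "spin": [0,0,0,0,0]
}}

```text
clock: 49.85
eef_pos: [0.5332, -0.0825, 0.1402]
tool_rot: [0.105, 0.994, 0.0, -0.001]
ft_force: [0.6, 0.4, -3.7]
grip_width: 0.0546
grasp_force: 65.4
```

```bash
python3 - <<'E'
from h import *
go(.504,.110,.135,-12.25)
E
```

```text
49.85 [ 0.5332 -0.0825  0.1402] phi 168.0 shift [ 6.87 18.22  0.55] spin 0.2 tilt [ 0.002  0.001 -1.   ]
```

Emit:
{"api": "arm_command", "payload": {
  "slide": [
    [1.5,4,0],
    [3,8.5,0],
    [4.7,13,0],
    [6.2,17,0],
    [6.9,18.2,0]
  ],
  "spin": [0.2,0.2,0.2,0.2,0.2]
}}

```text
clock: 50.48
eef_pos: [0.5013, 0.112, 0.1375]
tool_rot: [0.105, 0.994, 0.0, -0.004]
ft_force: [0.8, -1.3, -3.8]
grip_width: 0.0538
grasp_force: 65.5
```

Emit:
{"api": "arm_command", "payload": {
  "slide": [
    [0,0,0],
    [0,0,1],
    [0,0,2.5],
    [0,0,4],
    [0,0,4]
  ],
  "spin": [0,0,0,0,0]
}}

```text
clock: 51.1
eef_pos: [0.5011, 0.1092, 0.0968]
tool_rot: [0.107, 0.994, -0.0, -0.004]
ft_force: [-0.3, -0.3, -3.2]
grip_width: 0.0543
grasp_force: 65.4
```

```bash
python3 - <<'E'
from h import *
go(.504,.1103,.0865,-12.25)
E
```

```text
51.1 [0.5011 0.1092 0.0968] phi 167.7 shift [-0.27  0.17  1.03] spin -0.0 tilt [ 0.009 -0.001 -1.   ]
```

Emit:
{"api": "arm_command", "payload": {
  "slide": [
    [-0.1,0.1,0.4],
    [-0.1,0.1,0.7],
    [-0.1,0.1,0.8],
    [-0.1,0.1,0.8],
    [-0.1,0.1,0.8]
  ],
  "spin": [0,0,0,0,0]
}}

```text
clock: 51.72
eef_pos: [0.5041, 0.111, 0.0912]
tool_rot: [0.106, 0.994, 0.001, -0.002]
ft_force: [-0.5, 0.2, -3.2]
grip_width: 0.054
grasp_force: 65.4
```

```bash
python3 - <<'E'
from h import *
go(.504,.1103,.086,-12.25);print(get_obs()['ft_force'])
p=camera('side');w=cloud(p);w[...,1]-=.0033;n=nestframe(w)
m=box(w,.3,.7,-.05,.3,.1,.13);q=n[m];q=q[(abs(q[:,1])<40)&(abs(q[:,0])<115)];print(np.round(np.percentile(q[:,0],[0,.5,99.5,100]),1))
E
```

```text
51.72 [0.5041 0.111  0.0912] phi 167.8 shift [-0.01 -0.07  0.52] spin 0.0 tilt [ 0.004  0.001 -1.   ]
[-0.51020347  0.19361175 -3.18135137]
[-99.9 -99.7  94.4  99.1]
```

Aligned; lower the last 5 mm and release.

Emit:
{"api": "arm_command", "payload": {
  "slide": [
    [0,0,0.2],
    [0,0,0.35],
    [0,0,0.45],
    [0,0,0.5],
    [0,0,0.5]
  ],
  "spin": [0,0,0,0,0]
}}

```text
clock: 52.4
eef_pos: [0.5039, 0.1109, 0.086]
tool_rot: [0.107, 0.994, 0.001, -0.002]
ft_force: [0.8, 0.1, -3.2]
grip_width: 0.0543
grasp_force: 65.4
```

Emit:
{"api": "arm_command", "payload": {
  "slide": [
    [0,0,0],
    [0,0,0],
    [0,0,0],
    [0,0,0],
    [0,0,0]
  ],
  "spin": [0,0,0,0,0],
  "jaw": 7.4
}}

```text
clock: 53.02
eef_pos: [0.5039, 0.1109, 0.0861]
tool_rot: [0.107, 0.994, 0.001, -0.002]
ft_force: [-0.3, 0.6, 0.4]
grip_width: 0.074
grasp_force: 0.0
```

Emit:
{"api": "arm_command", "payload": {
  "slide": [
    [0,0,-1.5],
    [0,0,-5],
    [0,0,-9],
    [0,0,-11],
    [0,0,-11]
  ],
  "spin": [0,0,0,0,0]
}}

```text
clock: 53.65
eef_pos: [0.506, 0.111, 0.1988]
tool_rot: [0.107, 0.994, 0.001, 0.0]
ft_force: [0.3, -0.1, 0.1]
grip_width: 0.074
grasp_force: 0.0
```

Emit:
{"api": "arm_command", "payload": {
  "slide": [
    [2,4,0],
    [4,9,0],
    [6,14,0],
    [8,19,0],
    [10,24,0]
  ],
  "spin": [0,0,0,0,0]
}}

```text
clock: 54.28
eef_pos: [0.4565, 0.3676, 0.1954]
tool_rot: [0.107, 0.994, -0.0, -0.003]
ft_force: [1.3, -0.1, -1.6]
grip_width: 0.0742
grasp_force: 0.0
```

```bash
python3 - <<'E'
from h import *
go(.504,.1103,.0865,-12.25)
p=camera('top');n=nestframe(cloud(p))
p2=n/1000
print('nest-frame (m):');rect(p2,box(p2,-.13,.13,-.13,.13,.11,.14),'bridge')
rect(p2,box(p2,-.1,-.031,-.13,.13,.058,.075),'front part')
s=camera('side');w=cloud(s);w[...,1]-=.0033;m=nestframe(w)/1000
rect(m,box(m,-.13,.13,-.13,.13,.115,.14),'bridge side');rect(m,box(m,-.09,-.031,.028,.13,.05,.075),'front side')
im=np.vstack([p['pixels'][100:280,150:480],s['pixels'][180:340,170:500]]);cv2.imwrite('pics/end.png',cv2.cvtColor(cv2.resize(im,None,fx=1.75,fy=1.75),cv2.COLOR_RGB2BGR))
E
```

```text
54.28 [0.4565 0.3676 0.1954] phi 167.8 shift [-10.16 -24.13  10.86] spin 0.0 tilt [ 0.006 -0.001 -1.   ]
nest-frame (m):
bridge centre -0.5 -0.0 long 199.5 short 56.4 long-axis deg 0.9 z med 121.1 max 126.4 n 2754
front part centre -56.4 -32.7 long 49.2 short 12.1 long-axis deg 0.2 z med 65.8 max 74.8 n 156
bridge side centre 39.4 2.0 long 117.3 short 56.2 long-axis deg 1.6 z med 120.4 max 122.3 n 954
front side centre -78.6 33.0 long 10.1 short 5.7 long-axis deg 60.7 z med 57.7 max 66.4 n 39
```

View pics/end.png

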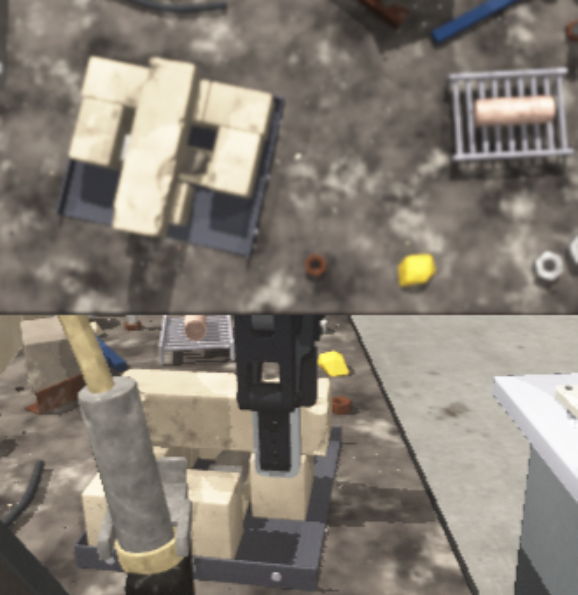

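The closing picture shows the bridge and front brick at home, the tube on the rack, and the piece and block in the nest. The arm is clear and touches nothing.

```bash
python3 -c "
from h import *
st();print(job_done())"
```

```text
54.375 [0.4555 0.371  0.1949] [[-0.979, 0.205, -0.006], [0.205, 0.979, 0.002], [0.007, 0.001, -1.0]] [0.1 0.5 0. ] 0.07375163366426334 0.0
the job is handed in; nothing more can be done
None
```

The job is done and handed in at about 54 s: the tube is on the rack, the steel block and grey piece are on the bed strip, and the front and bridge bricks are back within about 1 mm of home by camera.

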